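# Lock the service cover of a bench rebar bender with the cover key

### The arm

A 6-joint arm with a two-finger parallel gripper is mounted at the origin on the work surface. World frame = base frame: x ahead of the robot, y to its left, z up, the work surface at z = 0. Lengths are in m, angles in rad, forces in N, time in s.
With the tool pointing down it reaches from about 0.4 to 0.825 m from the base axis. Payload 7 kg.
Tool frame: the origin (TCP) lies at the very end of the fingers, on their centre line; the grasp point (between the pads) lies 19 mm behind it; z points along the fingers, y is the direction in which the jaws open and shut (so a half turn about z gives the same grasp; the last joint's range is limited). The gripper opens to 88 mm and grips with 3 to 60 N. Pads are 19 mm wide; open, the fingers measure 130 mm over their backs; the gripper's body (78 mm by 193 mm) begins 47 mm behind the grasp point.
Start: joints at [-0.93, 0.359, 0.012, 0, -1.224, -0.288], TCP at [0.233, -0.633, 0.227] pointing down, gripper open.
Joint ranges: [-3.07, 3.07], [-1.43, 2.12], [-1.02, 1.25], [-3.03, 1.67], [-3.05, -0], [-3.03, 3.03]. Speed limits (rad/s): [2.39, 2.39, 3.01, 3.14, 3.14, 3.14].

### API

Orientations are given as [roll, pitch, yaw] about the fixed x, y, z axes, in that order (R = Rz(yaw) Ry(pitch) Rx(roll)).
In Python, from station import arm gives the robot as it stands.
- The arm moves only by the shell command python3 -m inch 'ROWS' [FORCE]. ROWS is text: rows parted by semicolons, each of 7 numbers parted by spaces: the closure, from 0 (fully open) to 1 (shut), then the shift along the tool's x, y, z each as a share of 300 mm, from -1 to 1, then the turn, a rotation vector about the tool's x, y, z each as a share of 60 degrees, from -1 to 1. In form: grip tx ty tz rx ry rz; .... A call has 1 to 12 rows; each row is the pose to reach, as a shift and turn from the pose commanded when the call began, along the tool's axes at that moment; what a row does not reach only later rows make up. A row lasts 1/10 s, in which the tool goes at most 50 mm and 8.59 degrees, less where a joint would pass 70% of its speed; a pose out of reach is approached as far as the arm can. A call with a number of a shift or a turn outside -1 to 1 is refused whole. A call with a gripper value outside its range is refused whole. The fingers move at their own pace and stop on an object; FORCE is the grip in N (left out, the last holds). Time passes only in rows, so rows that repeat a pose let the fingers close. It gives the time, the measured TCP pose, the force and the opening at its end, in the units of the state.
- arm.get_state(): the state, without advancing time (a new reading comes with each control period).
- arm.grab_frame(name): name is "side" or "top"; returns a dict with "img" (420x560x3 uint8, red, green, blue), "range_z" (420x560 float32, m along the optical axis (not along the pixel's ray), 0 where there is no reading), "fx", "fy", "cx", "cy" (pixels), "extrinsics" (4x4, takes a point from world to camera coordinates). Camera axes: x right, y up, looking along -z (the intrinsics and any distortion apply to the point x, -y, -z); pixel columns grow to the right and rows downward; lengths in m; the calibration is good to about 2 mm. A picture is of the moment at which its call begins.
- arm.job_done(): hands the job in, once; it reports no verdict.
The state is a dict: "t": time; "q": joint angles; "qd": joint speeds; "joint_efforts": joint torques, N m; "eef_pos": TCP position; "ee_rot": TCP orientation; "force": force on the tool from outside, world axes, zero at the start; "moment": the same for the moment, N m; "width": finger opening in m.
Only numpy, scipy, OpenCV 4.12 (cv2) and the standard library are available. Lean on these libraries where they do the work, as an engineer would, in place of code of your own. Each camera call takes 0.05 s, during which the arm holds its last target.

### The job

The grey service cover on top of the yellow rebar bender is still unlocked and sprung up a little. Take the red-handled cover key from the blue tool stand, set its blade in the brass slotted lock, press the cover right down with it and turn the lock a quarter turn clockwise until it is fully home against its stop, feeling for the stop and never forcing lock or key, then stand the key back in the hole it came from. Leave everything else as it is.

Things in the scene. Friction and masses are not known exactly. Their poses are not given: they have to be found in the camera images.
- key_grip (a point): Centre of the cover key's red flat paddle handle, 44 mm wide (along this point's x), 14 mm thick (y), 46 mm tall (z, up), 104 mm above the blade tip. The key (127 mm tall, about 160 g) stands upright in a hole of the stand: a round 30 mm collar, 6 mm thick, rests on the stand's top, its underside 29 mm below this point and 75 mm above the tip; below it a 10 mm round shank.
- key_tip (a point): Middle of the lower edge of the key's blade. The blade lies along the key's x, as the wide side of the handle does: 14 mm wide, 3 mm thick, narrowing over the lowest 3 mm to 12.5 x 1.8 mm; it joins the shank 9 to 11 mm above the tip. Same axes as key_grip.
- slot (a point): Centre of the mouth of the slot in the brass cam lock's head (28 mm round, its top 8.5 mm above the sheet of the grey cover), on top of the bender. The slot runs along this point's y: 20 mm long with closed ends, 5.2 mm wide, 7 mm deep. z points up out of the cover. The point moves with cover and cam.
- cam (a joint): Turn of the cam lock: 0 = open (slot parallel to the bender's front edge), grows clockwise seen from above, hard stop at pi/2 = locked. Starts at 0 to 0.3. Friction 0.06 N m; 0.15 N m means a stop, over 0.25 is forcing. Inside, its tongue fouls a fixed lip and it stops part way unless the cover is pressed right down (within 1 mm at the lock); past the lip it holds the cover down itself.
- cover (a joint): Opening angle of the grey steel service cover (170 x 166 mm, hinged at its far edge, 145 mm from the lock): 0 = fully down on a hard stop. Unlocked, a spring plunger holds it about 0.035 up (5 mm at the lock); pressing it fully down at the lock takes about 13 N, 16 to 20 N is ample. Locked it rests at about 0.008.
- bender: The bench rebar bender: yellow housing with a steel deck 390 x 350 mm, deck top 160 mm above the table, fixed to the table; origin at the centre of its underside, x points to its back, y to its left, z up. The cover with the cam lock is in the front half of the deck; behind it are a turntable with steel pins up to 47 mm high and a fence 35 mm high. The lock's axis is at x = -150, y = 0 mm.
- stand: Blue steel tool stand fixed to the table, origin at the centre of its underside. Top plate 224 mm (along x) by 74 mm (y), top 95 mm above the table, with three vertical 20 mm through holes (rims bevelled 1.5 mm) at x = -68, 0 and 68 mm, y = 0. Each holds one tool: the cover key, a tying hook with a round orange handle, and a punch with a round black grip (these two up to 62 mm above the stand's top).
- tie_hook_grip (a point): Handle of the tying hook in the stand (bystander).
- punch_grip (a point): Grip of the punch in the stand (bystander).
- roller_mid (a point): Middle of a steel bending roller, 42 mm diameter and 30 mm tall, standing on the bender's deck to the right of the turntable (bystander).
- wheel_spacer: Yellow plastic wheel spacer, 76 mm, lying on the table (bystander).
- wheel_spacer2: Green plastic wheel spacer, 62 mm, lying on the table (bystander).
- offcut: Bar offcut 130 mm long, 20 mm thick, lying on the bender's deck to the left of the cover (bystander).
- offcut2: Bar offcut 110 mm long, 24 mm thick, lying on the table (bystander).
- spool: Dark tie-wire spool, 76 mm diameter, 35 mm tall (bystander).
- carton: Closed cardboard carton 110 x 90 x 70 mm (bystander).
Mind the look-alikes: they are no part of the job. What is shaped like the part that bears key_grip but purple or turquoise is not meant.

How it is judged:
On the way, in this order (a step that is already met when the one before it is completed fails the run):
1. the key's blade is down in the slot of the still open lock (horizontal distance between key_tip and slot below 0.006 m and z of key_tip in the frame of slot below -0.004 m and value of joint cam below 0.6 rad), for 0.1 s.
2. with the blade in the slot, the lock is turned home and the cover is down (horizontal distance between key_tip and slot below 0.006 m and z of key_tip in the frame of slot below -0.003 m and value of joint cam above 1.51 rad and value of joint cover below 0.016 rad), for 0.1 s.
At the end, for the whole second after the job is handed in: The lock is turned to at least 1.51 rad (within 0.06 rad of its stop), the cover is held down below 0.016 rad, and the key stands upright and at rest in the hole it came from (handle within 12 mm of where it was, tilt under 0.12 rad), released (value of joint cam above 1.51 rad and value of joint cover below 0.016 rad and distance of key_grip from where it was at the start of the episode below 0.012 m and angle between key_grip's own z axis and vertical below 0.12 rad and linear speed of key below 0.02 m/s); the robot touches nothing.
It fails at once if the key is forced: more than 65 N between key and bender (its lock and cover) (contact force between key and bender above 65 N).
It fails at once if the gripper or arm bears on the bender or its cover with more than 5 N (contact force between any of the fingers, the arm and bender above 5 N).
It fails at once if another tool in the stand or the roller on the bender is moved more than 20 mm (distance of any of tie_hook_grip, punch_grip, roller_mid from where it was at the start of the episode above 0.02 m).
It fails at once if a loose thing on the table or the offcut on the deck is moved more than 20 mm (distance of any of wheel_spacer, wheel_spacer2, offcut, offcut2, spool, carton from where it was at the start of the episode above 0.02 m).
It also fails if it takes over 72 s, if anything falls off the work surface, if the arm or the gripper's body presses on something with over 40 N, if the wrist force passes 120 N, or if a joint passes its speed limit or range.

## Working session

There is one attempt and no reset: what is moved stays moved. The work goes in short steps, Python scripts to look and compute and a shell command to move; the robot and the scene stay as the last step left them, time stands still between calls to the robot, and variables do not carry over. Pictures are saved under pics/ and viewed, and the job is handed in when it is done.

```bash
ls; mkdir -p pics; cat > h.py <<'E'
import numpy as np, cv2
from station import arm
def K(f): return f["fx"],f["fy"],f["cx"],f["cy"]
def pts(f):
    fx,fy,cx,cy=K(f); d=f["range_z"]; v,u=np.mgrid[0:420,0:560]
    P=np.stack([(u-cx)/fx*d,-(v-cy)/fy*d,-d,np.ones_like(d)],-1)
    return (P@np.linalg.inv(f["extrinsics"]).T)[...,:3]
def ray(f,u,v,z):
    fx,fy,cx,cy=K(f); T=np.linalg.inv(f["extrinsics"])
    d=T[:3,:3]@np.array([(u-cx)/fx,-(v-cy)/fy,-1]); o=T[:3,3]
    return o+d*(z-o[2])/d[2]
def proj(f,p):
    fx,fy,cx,cy=K(f); c=f["extrinsics"]@np.append(p,1); return cx+fx*c[0]/-c[2], cy-fy*c[1]/-c[2]
E
python3 - <<'E'
from h import *
for n in("side","top"):
    f=arm.grab_frame(n); cv2.imwrite(f"pics/{n}0.png",f["img"][...,::-1]); np.savez(f"{n}0.npz",**f)
    print(n,K(f),f.keys(),np.linalg.inv(f["extrinsics"]).round(3).tolist())
print(arm.get_state())
E
```

```text
pics
side (427.0945063080268, 427.0945063080268, 286.32848665801754, 209.05083975175526) dict_keys(['img', 'range_z', 'fx', 'fy', 'cx', 'cy', 'extrinsics']) [[-0.96, 0.167, -0.225, 0.294], [-0.28, -0.579, 0.766, 1.025], [-0.002, 0.798, 0.603, 0.809], [0.0, 0.0, 0.0, 1.0]]
top (455.0056410039065, 455.0056410039065, 268.73577544179363, 213.6608553221808) dict_keys(['img', 'range_z', 'fx', 'fy', 'cx', 'cy', 'extrinsics']) [[-0.01, 0.987, -0.159, 0.323], [-1.0, -0.009, 0.004, 0.146], [0.002, 0.159, 0.987, 1.584], [0.0, 0.0, 0.0, 1.0]]
{'t': 0.1, 'q': array([-9.29875150e-01,  3.59350977e-01,  1.11622842e-02, -3.06491970e-04,
       -1.22408341e+00, -2.88091313e-01]), 'qd': array([-0.00077509, -0.00093486,  0.00076113,  0.00062677, -0.00014404,
        0.00061281]), 'joint_efforts': array([-2.41946298e-03, -5.84163380e+01,  2.93753332e+01,  7.01557606e+00,
        1.01851291e-02, -3.82540532e-05]), 'eef_pos': array([ 0.23307389, -0.63303017,  0.22569878]), 'ee_rot': array([ 3.14009582e+00, -1.43080046e-04, -2.78886704e+00]), 'force': array([0.31450995, 0.53779501, 0.21648852]), 'moment': array([-0.01895935, -0.03344221, -0.03875107]), 'width': 0.08736397998084516}
```

View pics/top0.png

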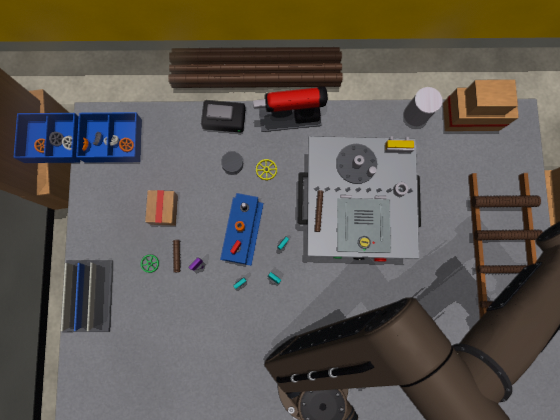

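View pics/side0.png

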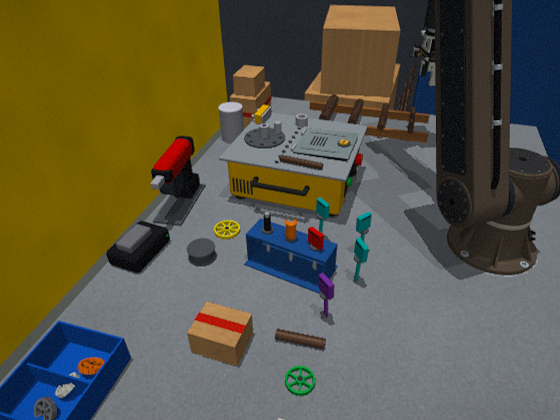

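The top view shows one red paddle, at about (237,247), with the look-alikes in purple at (196,264) and turquoise at (283,243), (274,278) and (240,284). The side view has the red one at (316,238), in the stand's end hole. Only the red one fits. The lock is at about (364,242) in the top view. Next I'll enlarge these and measure them.

```bash
python3 - <<'E'
from h import *
T=dict(np.load("top0.npz")); S=dict(np.load("side0.npz"))
a=cv2.resize(T["img"][185:300,185:300],None,fx=3.4,fy=3.4,interpolation=2)
b=cv2.resize(T["img"][185:265,320:400],(391,391),interpolation=2)
cv2.imwrite("pics/c1.png",np.hstack([a,b])[...,::-1])
c=cv2.resize(S["img"][190:270,240:380],None,fx=4,fy=4,interpolation=2);cv2.imwrite("pics/c2.png",c[...,::-1])
for n,f in(("top",T),("side",S)):
    hsv=cv2.cvtColor(f["img"],cv2.COLOR_RGB2HSV); P=pts(f)
    H,Sa,V=[hsv[...,i].astype(int) for i in range(3)]
    ms={"red":((H<6)|(H>174))&(Sa>170)&(V>90),"turq":(abs(H-90)<8)&(Sa>120)&(V>60),"purple":(abs(H-138)<12)&(Sa>100),"brass":(abs(H-25)<8)&(Sa>80)&(V>80),"blue":(abs(H-108)<8)&(Sa>150),"orange":(abs(H-12)<5)&(Sa>180)}
    for k,m in ms.items():
        N,L,st,ce=cv2.connectedComponentsWithStats(m.astype(np.uint8))
        for i in range(1,N):
            if st[i,4]<25: continue
            q=P[(L==i)&(f["range_z"]>0)]
            if len(q): print(n,k,st[i,4],ce[i].round(1),np.median(q,0).round(3),"z",q[:,2].min().round(3),q[:,2].max().round(3))
E
```

```text
top red 788 [293.4  97.3] [0.929 0.056 0.185] z 0.167 0.195
top red 53 [235.1 246.6] [0.449 0.248 0.148] z 0.135 0.153
top red 29 [380.  259.1] [ 0.409 -0.219  0.104] z 0.097 0.11
top turq 62 [283.  242.8] [0.462 0.095 0.127] z -0.005 0.137
top turq 67 [274.3 277.5] [0.351 0.125 0.127] z -0.007 0.133
top turq 62 [239.5 282.8] [0.336 0.236 0.127] z -0.003 0.135
top purple 86 [195.3 263.7] [0.398 0.377 0.126] z 0.084 0.133
top brass 22339 [274.6  19.5] [ 1.63   0.112 -0.489] z -0.686 -0.308
top brass 216 [399.9 143.5] [ 0.767 -0.278  0.196] z 0.183 0.205
top brass 256 [265.9 169.1] [0.737 0.148 0.011] z -0.005 0.023
top brass 69 [364.2 241.8] [ 0.458 -0.154  0.182] z 0.168 0.191
top blue 4406 [ 79.1 136.6] [0.869 0.797 0.015] z -0.006 0.08
top blue 1762 [242.5 229.5] [0.511 0.223 0.094] z -0.004 0.147
top blue 342 [ 78.3 291.7] [0.32  0.749 0.114] z 0.02 0.146
top orange 44 [ 84.8 143.6] [0.827 0.787 0.035] z 0.027 0.046
top orange 79 [125.3 144.5] [0.828 0.65  0.022] z 0.005 0.039
top orange 43 [ 39.4 145.5] [0.826 0.952 0.023] z 0.01 0.036
top orange 43 [239.7 226.4] [0.511 0.232 0.1
[... 1240 characters left out ...]
8.7 255.9] [0.517 0.247 0.007] z -0.003 0.127
side blue 7965 [ 63.6 373.6] [0.88  0.696 0.028] z -0.004 0.073
side orange 39 [314.7 106.1] [ 0.681 -0.752  0.016] z 0.006 0.037
side orange 40 [366.8 112.2] [ 0.448 -0.753  0.019] z 0.004 0.035
side orange 28 [395.8 116.5] [ 0.326 -0.755  0.012] z 0.002 0.035
side orange 51 [421.1 117.6] [ 0.219 -0.753  0.024] z 0.003 0.037
side orange 54 [372.3 130.9] [ 0.404 -0.573  0.019] z 0.004 0.039
side orange 87 [393.7 132.6] [ 0.317 -0.573  0.028] z 0.002 0.039
side orange 48 [419.2 136.2] [ 0.217 -0.573  0.026] z 0.005 0.036
side orange 166 [290.4 228.8] [0.513 0.246 0.135] z -0.003 0.156
side orange 310 [ 89.9 365.4] [0.828 0.65  0.02 ] z 0.004 0.034
```

View pics/c1.png

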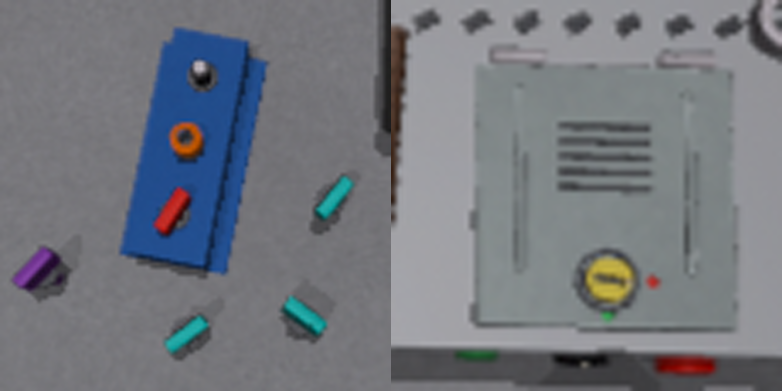

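View pics/c2.png

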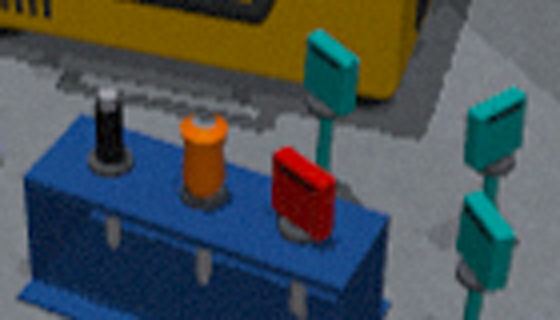

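The crops confirm the choice. The red paddle stands in the stand's near hole (crop 172,210), next to the orange hook and the black punch, while the purple and turquoise ones stand on the table. The slot is at crop (607,280), tilted a little clockwise. Now the precise measurement.

```bash
cat >> h.py <<'E'
def redmask(f,box):
    u0,v0,u1,v1=box; im=f["img"].astype(float)[v0:v1,u0:u1]
    w=np.clip((im[...,0]-np.maximum(im[...,1],im[...,2]))/ (im[...,0]+30),0,1)
    w=np.clip((w-0.15)/0.35,0,1)
    return w
def wcent(w,u0,v0):
    v,u=np.mgrid[0:w.shape[0],0:w.shape[1]]; s=w.sum(); mu=(w*u).sum()/s; mv=(w*v).sum()/s
    C=np.array([[(w*(u-mu)**2).sum(),(w*(u-mu)*(v-mv)).sum()],[0,(w*(v-mv)**2).sum()]])/s; C[1,0]=C[0,1]
    return mu+u0,mv+v0,s,C
E
python3 - <<'E'
from h import *
T=dict(np.load("top0.npz")); S=dict(np.load("side0.npz"))
for n,f,b in(("top",T,(222,232,250,262)),("side",S,(300,222,332,258))):
    w=redmask(f,b); u,v,s,C=wcent(w,b[0],b[1]); print(n,u,v,s,ray(f,u,v,.124).round(4))
    e,V=np.linalg.eigh(C); d=V[:,1]; a=ray(f,u-5*d[0],v-5*d[1],.147);c=ray(f,u+5*d[0],v+5*d[1],.147);print("dir",np.degrees(np.arctan2(*(c-a)[1::-1])),np.sqrt(e*12))
b=(222,232,250,262);print((redmask(T,b)*9).round().astype(int)[5:25,3:25])
# stand top, deck
for n,f in(("top",T),("side",S)):
  P=pts(f); 
  hsv=cv2.cvtColor(f["img"],cv2.COLOR_RGB2HSV).astype(int)
  m=(abs(hsv[...,0]-108)<10)&(hsv[...,1]>120)&(P[...,2]>.088)&(P[...,2]<.102)&(abs(P[...,0]-.51)<.16)&(abs(P[...,1]-.235)<.12)
  print(n,"stand",m.sum(),np.median(P[m][:,2]),cv2.minAreaRect(P[m][:,:2].astype(np.float32)*1000))
  m=(P[...,2]>.15)&(P[...,2]<.172)&(abs(P[...,0]-.59)<.25)&(abs(P[...,1]+.15)<.25)
  N,L,st,ce=cv2.connectedComponentsWithStats(m.astype(np.uint8)); i=1+np.argmax(st[1:,4]); m=L==i
  q=P[m]; print(n,"deck",st[i],cv2.minAreaRect(q[:,:2].astype(np.float32)*1000), np.median(q[:,2]))
E
```

```text
top 235.4099000557062 246.6468939598982 71.07149206129401 [0.4514 0.2482 0.124 ]
dir 149.03362825467434 [ 5.30353031 13.21464542]
side 315.3031297889103 237.64920177637103 266.91903133393555 [0.4492 0.2467 0.124 ]
dir 121.64740622328401 [12.93146757 20.55646998]
[[0 0 0 0 0 0 0 0 0 0 0 0 0 0 0 0 0 0 0 0 0 0]
 [0 0 0 0 0 0 0 0 0 0 0 0 0 0 0 0 0 0 0 0 0 0]
 [0 0 0 0 0 0 0 0 0 0 0 0 0 0 0 0 0 0 0 0 0 0]
 [0 0 0 0 0 0 0 0 0 0 0 0 8 0 0 0 0 0 0 0 0 0]
 [0 0 0 0 0 0 0 0 0 0 0 8 9 9 8 0 0 0 0 0 0 0]
 [0 0 0 0 0 0 0 0 0 0 0 9 9 9 9 4 0 0 0 0 0 0]
 [0 0 0 0 0 0 0 0 0 0 9 9 9 9 9 9 0 0 0 0 0 0]
 [0 0 0 0 0 0 0 0 0 7 9 9 9 9 9 8 0 0 0 0 0 0]
 [0 0 0 0 0 0 0 0 1 9 9 9 9 9 9 0 0 0 0 0 0 0]
 [0 0 0 0 0 0 0 0 9 9 9 9 9 9 6 0 0 0 0 0 0 0]
 [0 0 0 0 0 0 0 4 9 9 9 9 9 9 0 0 0 0 0 0 0 0]
 [0 0 0 0 0 0 0 9 9 9 9 9 9 3 0 0 0 0 0 0 0 0]
 [0 0 0 0 0 0 8 9 9 9 9 9 7 0 0 0 0 0 0 0 0 0]
 [0 0 0 0 0 0 9 9 9 9 9 9 0 0 0 0 0 0 0 0 0 0]
 [0 0 0 0 0 2 9 9 9 9 9 2 0 0 0 0 0 0 0 0 0 0]
 [0 0 0 0 0 0 1 9 9 9 2 0 0 0 0 0 0 0 0 0 0 0]
 [0 0 0 0 0 0 0 2 9 9 0 0 0 0 0 0 0 0 0 0 0 0]
 [0 0 0 0 0 0 0 0 0 0 0 0 0 0 0 0 0 0 0 0 0 0]
 [0 0 0 0 0 0 0 0 0 0 0 0 0 0 0 0 0 0 0 0 0 0]
 [0 0 0 0 0 0 0 0 0 0 0 0 0 0 0 0 0 0 0 0 0 0]]
top stand 1189 0.09622972545285613 ((517.751953125, 235.53431701660156), (74.2953872680664, 223.80076599121094), 78.583740234375)
top deck [  307   136   112   123 10520] ((607.8236694335938, -158.74874877929688), (351.0028076171875, 391.0332336425781), 88.06837463378906) 0.16243070882741661
side stand 1413 0.09458597804223523 ((514.9950561523438, 236.06961059570312), (78.31978607177734, 226.04339599609375), 78.67404174804688)
side deck [ 219  113  149   69 5739] ((603.8619384765625, -157.7985076904297), (357.09393310546875, 390.92303466796875), 87.7939453125) 0.1604119940468014
```

```bash
python3 - <<'E'
from h import *
T=dict(np.load("top0.npz")); S=dict(np.load("side0.npz"))
for f,(u0,v0,u1,v1) in((T,(356,234,373,250)),(S,(332,133,356,151))):
    im=f["img"][v0:v1,u0:u1].astype(int)
    print((im[...,0]-im[...,2])); print(im[...,0])
P=pts(T); print(P[236:248:2,358:371:2,2].round(3))
m=(abs(P[...,0]-.53)<.05)&(abs(P[...,1]+.155)<.06);q=P[m]
A=np.c_[q[:,:2]-[.458,-.154],np.ones(len(q))];print("cover plane",np.linalg.lstsq(A,q[:,2],rcond=None)[0])
import cv2
E
```

```text
[[ -9  -9 -10 -10  -8  -9  -8  -8  -9  -9  -9  -9  -9  -8  -8  -8  -7]
 [ -9  -9  -8  -8  -9  -8  -8  -8  -9  -9  -9  -9  -9  -9  -8  -8  -8]
 [ -8  -8  -9 -10  -8  -7  -6  -5  -5  -5  -7  -8  -9  -9  -8  -7  -9]
 [ -9  -9  -8  -8  -6  -6  -8  15  21   0  -5  -4  -7  -6  -7  -8  -8]
 [ -8  -9  -8  -6  -7  34  92 106 105 104  88  60   9  -6  -7  -8  -9]
 [ -8  -7  -6  -7  20  97 122 124 124 124 120 117  72   5  -8  -8  -8]
 [ -9  -8  -5   2  76 118 114 121 125 124 124 123 118  43  -7  -9 -10]
 [ -9  -8  -7   2 105  70  37  39  65  73 102 110 121  59  -1  -7  17]
 [ -9  -7  -6  11 108  92  61  33  29  12  18  53  54  36   1  -6  66]
 [ -8  -6  -6   4  77 113 116 114 113 110  89  72  79  28  -5  -8  31]
 [ -9  -9  -5  -6  34 112 123 123 124 125 119 117  66  13  -8  -7  -3]
 [ -8  -9  -6  -6  -2  59 104 121 124 124 125  95  27  -3  -7  -8  -7]
 [ -9  -9  -9  -6  -5   3  27  41  66  82  61  23  -1  -6  -8  -8  -7]
 [ -9  -7  -9  -7  -6  -5  -4  -6  -4   3   3  -1  -5  -8  -9  -8  -8]
 [ -9  -8  -9  -9  -7  -6  -6  -7  -7  -4  -5  -8  -8  -8  -8  -7  -8]
 [ -9  -8  -9  -9  -8  -7  -8 -19 -
[... 4432 characters left out ...]
 121 119 115 108  90  86  88  86  94 105 120 120
  115 116 111  76 113 132]
 [119 122 123 122 122 117 118 125 121 122 125 120 121 121 119 127 118 119
  120 117  77  88 136 136]
 [121 123 123 119 122 123 119 122 120 120 121 121 122 122 119 122 123 122
  120 116  65  90 134 137]
 [121 123 121 122 122 117 120 118 121 119 124 121 117 120 116 122 121 121
  119  91  82 110 134 134]]
[[0.176 0.171 0.177 0.177 0.175 0.171 0.18 ]
 [0.171 0.171 0.178 0.183 0.182 0.176 0.172]
 [0.183 0.182 0.182 0.182 0.182 0.18  0.176]
 [0.176 0.184 0.181 0.177 0.179 0.184 0.182]
 [0.18  0.178 0.185 0.182 0.185 0.18  0.175]
 [0.171 0.176 0.177 0.177 0.173 0.183 0.169]]
cover plane [-0.03884952  0.00535684  0.17394714]
```

```bash
cat >> h.py <<'E'
def slot(f,cu,cv,z=.1824,R=.0115):
    # sub-pixel grid on the plane at height z: resample the picture metrically
    n=81; g=np.linspace(-.02,.02,n); c=ray(f,cu,cv,z)
    U=np.zeros((n,n),np.float32);V=U.copy()
    for i,x in enumerate(g):
        for j,y in enumerate(g): U[i,j],V[i,j]=proj(f,[c[0]+x,c[1]+y,z])
    im=cv2.remap(f["img"],U,V,cv2.INTER_CUBIC).astype(float)
    col=np.clip(im[...,0]-im[...,2],0,None)
    X,Y=np.meshgrid(g,g,indexing="ij")
    b=col>col.max()*.4; cn=cv2.findContours(b.astype(np.uint8),0,1)[0]; cn=max(cn,key=cv2.contourArea)
    (cx,cy),r=cv2.minEnclosingCircle(cn); M=cv2.moments(cv2.convexHull(cn)); cj,ci=M["m10"]/M["m00"],M["m01"]/M["m00"]
    s=g[1]-g[0]; px,py=g[0]+ci*s,g[0]+cj*s
    res=None
    for _ in range(3):
        d=np.hypot(X-px,Y-py)<R
        w=np.clip(np.percentile(col[d],75)*.8-col,0,None)*d
        mx=(w*X).sum()/w.sum();my=(w*Y).sum()/w.sum()
    C=np.cov(np.stack([X.ravel(),Y.ravel()]),aweights=w.ravel()); e,E=np.linalg.eigh(C); v=E[:,1]
    ang=np.degrees(np.arctan2(v[1],v[0]))%180
    return c[:2]+[px,py],np.sqrt(cv2.contourArea(cv2.convexHull(cn))*s*s/np.pi),c[:2]+[mx,my],ang,np.sqrt(e*12),im
E
python3 - <<'E'
from h import *
T=dict(np.load("top0.npz")); S=dict(np.load("side0.npz"))
L=[]
for f,u,v in((T,364.2,241.8),(S,343.5,142)):
    r=slot(f,u,v); print(*r[:5]); L.append(cv2.resize(r[5].clip(0,255).astype(np.uint8)[::-1,::-1],(390,390)))
cv2.imwrite("pics/slot.png",np.hstack(L)[...,::-1])
E
```

```text
[ 0.4577717  -0.15388215] 0.014218528983776079 [ 0.45760341 -0.15407398] 78.96477281512043 [0.0052476  0.01971134]
[ 0.45510865 -0.14934585] 0.015617456588328651 [ 0.45531341 -0.15075931] 83.51216270806066 [0.00611711 0.02204133]
```

View pics/slot.png

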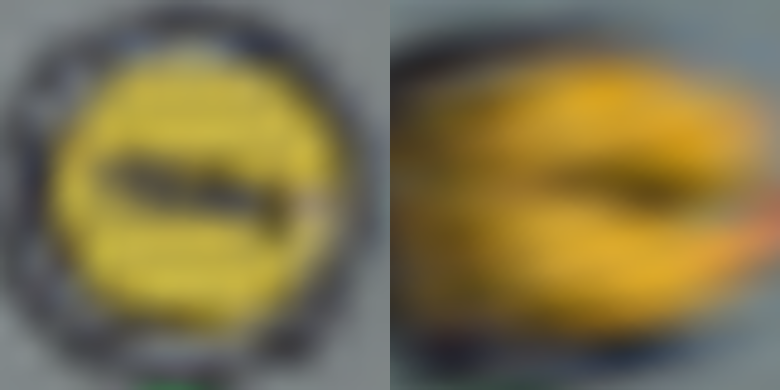

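Top view: the slot resamples to 19.7 x 5.2 mm at 79°, matching the spec, so cam is about 0.16. The key is at about (0.450, 0.2475), which agrees with the stand hole to 2 mm. Between the cameras x differs by about 2.4 mm, and I'll resolve that with the key in hand.

```bash
cat >> h.py <<'E'
from scipy.spatial.transform import Rotation as Ro
def plan(x,y,z,yawdeg,frm=None):
    s=arm.get_state(); p0,r0=(s["eef_pos"],s["ee_rot"]) if frm is None else frm
    R0=Ro.from_euler("xyz",r0); R1=Ro.from_euler("xyz",[np.pi,0,np.radians(yawdeg)])
    t=R0.inv().apply(np.array([x,y,z])-p0)/.3; r=(R0.inv()*R1).as_rotvec()/np.radians(60)
    print("T",t.round(4),"R",r.round(4),"rows>=",max(np.linalg.norm(t)*6,np.linalg.norm(r)*60/8.59).__round__(1))
def st():
    s=arm.get_state(); print("t",s["t"],"p",s["eef_pos"].round(4),"rpy",np.degrees(s["ee_rot"]).round(2),"F",s["force"].round(2),"M",s["moment"].round(3),"w",round(float(s["width"]),4),"q6",s["q"][5].round(3))
E
python3 - <<'E'
from h import *
plan(.40,-.40,.32,-120); plan(.45,-.15,.32,-75)
E
```

```text
T [-0.7905  0.5372 -0.3136] R [ 1.400e-03  4.000e-04 -6.632e-01] rows>= 6.0
T [-1.2347  1.2616 -0.3126] R [ 1.3000e-03  9.0000e-04 -1.4132e+00] rows>= 10.8
```

```bash
python3 -m inch '0 -.2 .1 -.31 0 0 -.1; 0 -.35 .22 -.31 0 0 -.25; 0 -.5 .34 -.31 0 0 -.4; 0 -.65 .45 -.31 0 0 -.55; 0 -.79 .54 -.31 0 0 -.66; 0 -.79 .6 -.31 0 0 -.66; 0 -.79 .68 -.31 0 0 -.66; 0 -.85 .8 -.31 0 0 -.75; 0 -.95 .9 -.31 0 0 -.8;0 -1 1 -.31 0 0 -.85;0 -1 1 -.31 0 0 -.9' ; python3 - <<'E'
from h import *
st();plan(.53,.07,.30,-50);plan(.4503,.2475,.25,-31)
E
```

```text
t: 1.2
eef_pos: [0.4114, -0.2451, 0.3197]
ee_rot: [-3.141, 0.001, -1.841]
force: [0.0, -1.2, 0.3]
width: 0.087
t 1.2 p [ 0.4114 -0.2451  0.3197] rpy [-1.7997e+02  5.0000e-02 -1.0546e+02] F [ 0.04 -1.19  0.33] M [-0.055  0.097 -0.034] w 0.087 q6 -0.144
T [-1.1178 -0.1011  0.0668] R [-9.000e-04  5.000e-04 -9.243e-01] rows>= 6.7
T [-1.6171  0.3128  0.2337] R [-1.100e-03  4.000e-04 -1.241e+00] rows>= 10.0
```

```bash
python3 -m inch '0 -.15 -.1 0 0 0 -.12; 0 -.32 -.1 0.02 0 0 -.25; 0 -.49 -.1 .04 0 0 -.38; 0 -.65 -.1 .05 0 0 -.5; 0 -.82 -.1 .06 0 0 -.63; 0 -1 -.1 .07 0 0 -.75; 0 -1 -.05 .07 0 0 -.85;0 -1 0 .07 0 0 -.92;0 -1 0 .07 0 0 -.92' ; python3 - <<'E'
from h import *
st();plan(.4503,.2475,.22,-31)
E
```

```text
t: 2.1
eef_pos: [0.4915, 0.0413, 0.2984]
ee_rot: [3.141, 0.001, -0.879]
force: [0.3, -0.7, -0.3]
width: 0.0879
t 2.1 p [0.4915 0.0413 0.2984] rpy [ 1.7998e+02  3.0000e-02 -5.0390e+01] F [ 0.28 -0.67 -0.26] M [-0.062  0.114  0.006] w 0.0879 q6 0.209
T [-0.6169 -0.3326  0.2615] R [ 3.000e-04  6.000e-04 -3.231e-01] rows>= 4.5
```

```bash
python3 -m inch '0 -.15 -.08 0.05 0 0 -.08; 0 -.3 -.16 0.1 0 0 -.16; 0 -.45 -.24 .18 0 0 -.24; 0 -.57 -.3 .24 0 0 -.3; 0 -.617 -.333 .26 0 0 -.323; 0 -.617 -.333 .26 0 0 -.323; 0 -.617 -.333 .26 0 0 -.323' ; python3 - <<'E'
from h import *
st();plan(.4503,.2475,.107,-31)
f=arm.grab_frame("side");cv2.imwrite("pics/s1.png",cv2.resize(f["img"][130:290,220:420],(800,640))[:600,:,::-1])
E
```

```text
t: 2.8
eef_pos: [0.4525, 0.2469, 0.2202]
ee_rot: [3.14, -0.0, -0.545]
force: [-0.3, 1.0, 0.2]
width: 0.0875
t 2.8 p [0.4525 0.2469 0.2202] rpy [179.93  -0.   -31.25] F [-0.35  0.98  0.23] M [-0.048  0.157 -0.036] w 0.0875 q6 0.144
T [-0.0073  0.0016  0.3773] R [ 0.0011 -0.     -0.0042] rows>= 2.3
```

View pics/s1.png

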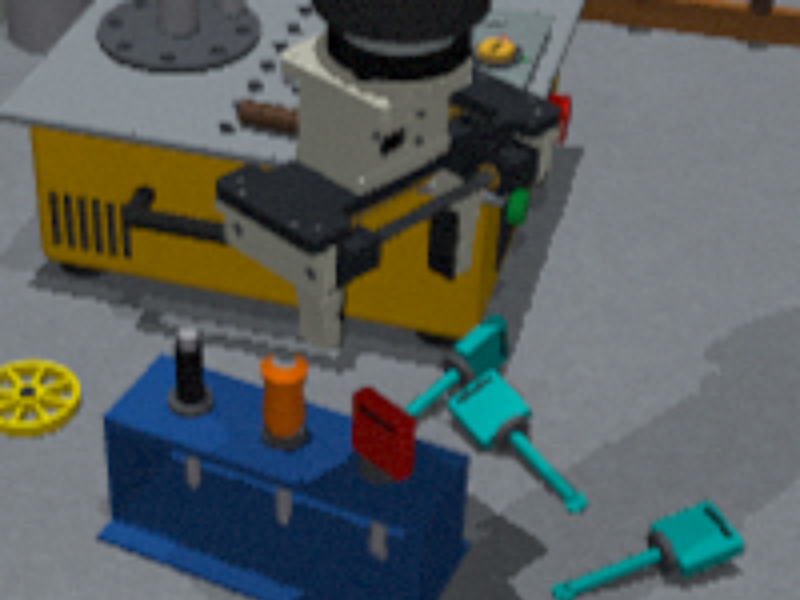

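The red key stands alone under the open jaws at (382,435) in this crop. The turquoise look-alikes have toppled onto the table by themselves; the arm has not been below 0.22 m and could not have reached them. Descending to the key.

```bash
python3 -m inch '0 -.007 .0016 .12 .001 0 -.004; 0 -.007 .0016 .24 .001 0 -.004; 0 -.007 .0016 .33 .001 0 -.004; 0 -.007 .0016 .377 .001 0 -.004; 0 -.007 .0016 .377 .001 0 -.004; 0 -.007 .0016 .377 .001 0 -.004; 0 -.007 .0016 .377 .001 0 -.004' ; python3 - <<'E'
from h import *
st();plan(.4503,.2475,.107,-31)
print(arm.get_state()["q"].round(3))
E
```

```text
t: 3.55
eef_pos: [0.4512, 0.2478, 0.1089]
ee_rot: [-3.138, -0.001, -0.541]
force: [-0.0, 0.5, 0.1]
width: 0.0882
t 3.55 p [0.4512 0.2478 0.1089] rpy [-1.798e+02 -4.000e-02 -3.101e+01] F [-0.03  0.46  0.15] M [0.03  0.207 0.036] w 0.0882 q6 0.145
T [-0.0022  0.0025  0.0064] R [-0.0033 -0.0006 -0.0002] rows>= 0.0
[ 0.884  0.207 -0.499  0.    -0.862  0.145]
```

```bash
python3 -m inch '1 0 0 .004 0 0 0;1 0 0 .004 0 0 0;1 0 0 .004 0 0 0;1 0 0 .004 0 0 0;1 0 0 .004 0 0 0;1 0 0 .004 0 0 0;1 0 0 .004 0 0 0;1 0 0 .004 0 0 0' 40; python3 - <<'E'
from h import *
st();f=arm.grab_frame("side");cv2.imwrite("pics/s2.png",cv2.resize(f["img"][180:290,260:400],(763,600))[...,::-1])
E
```

```text
t: 4.35
eef_pos: [0.4503, 0.2476, 0.1062]
ee_rot: [-3.141, 0.0, -0.54]
force: [-0.1, -1.1, 0.0]
width: 0.0295
t 4.35 p [0.4503 0.2476 0.1062] rpy [-179.94    0.    -30.97] F [-0.14 -1.12  0.02] M [-0.058  0.152 -0.026] w 0.0295 q6 0.145
```

View pics/s2.png

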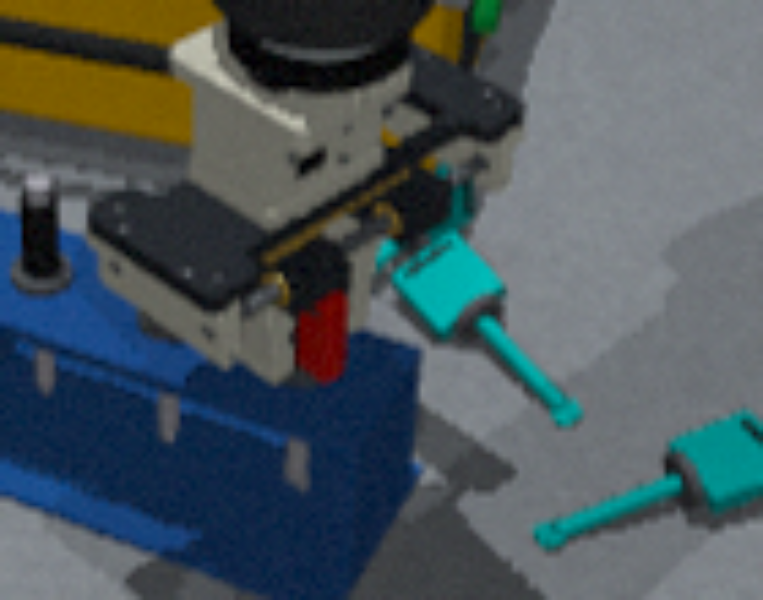

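The paddle, at (322,335) in this crop, is between the fingers. They are still closing (29.5 mm), so I'll continue.

```bash
python3 -m inch '1 0 0 0 0 0 0;1 0 0 0 0 0 0;1 0 0 0 0 0 0;1 0 0 0 0 0 0;1 0 0 0 0 0 0;1 0 0 0 0 0 0' 40; python3 - <<'E'
from h import *
st();plan(.4503,.2475,.107,-31)
E
```

```text
t: 5.0
eef_pos: [0.4503, 0.2477, 0.1063]
ee_rot: [-3.14, 0.0, -0.54]
force: [-1.2, 0.7, -1.3]
width: 0.0138
t 5.0 p [0.4503 0.2477 0.1063] rpy [-179.93    0.    -30.96] F [-1.22  0.7  -1.31] M [ 0.193  0.007 -0.034] w 0.0138 q6 0.145
T [ 0.0002  0.0005 -0.0024] R [-0.0011  0.      0.0006] rows>= 0.0
```

```bash
python3 -m inch '1 0 0 -.06 0 0 0;1 0 0 -.13 0 0 0;1 0 0 -.22 0 0 0;1 0 0 -.32 0 0 0;1 0 0 -.42 0 0 0;1 0 0 -.52 0 0 0;1 0 0 -.613 0 0 0;1 0 0 -.613 0 0 0;1 0 0 -.613 0 0 0'; python3 - <<'E'
from h import *
st();plan(.50,.05,.29,-60);plan(.4565,-.152,.29,-101)
E
```

```text
t: 5.9
eef_pos: [0.4499, 0.2473, 0.2901]
ee_rot: [-3.14, 0.001, -0.541]
force: [-0.5, -1.4, -2.8]
width: 0.0139
t 5.9 p [0.4499 0.2473 0.2901] rpy [-1.7991e+02  3.0000e-02 -3.0980e+01] F [-0.49 -1.37 -2.83] M [-0.084  0.194 -0.062] w 0.0139 q6 0.145
T [ 0.4818  0.4779 -0.0007] R [-0.0013  0.0009  0.4837] rows>= 4.1
T [ 0.7041  1.1298 -0.0018] R [-9.000e-04  1.300e-03  1.167e+00] rows>= 8.2
```

```bash
python3 -m inch '1 .1 .05 0 0 0 .1;1 .2 .17 0 0 0 .22;1 .3 .3 0 0 0 .34;1 .39 .43 0 0 0 .46;1 .46 .56 0 0 0 .58;1 .52 .69 0 0 0 .7;1 .57 .82 0 0 0 .82;1 .62 .94 0 0 0 .93;1 .62 1 0 0 0 1; 1 .62 1 0 0 0 1;1 .62 1 0 0 0 1'; python3 - <<'E'
from h import *
st();plan(.4565,-.152,.29,-101)
E
```

```text
t: 7.0
eef_pos: [0.4546, -0.1058, 0.2887]
ee_rot: [3.14, 0.001, -1.588]
force: [-0.0, -0.7, -1.5]
width: 0.0138
t 7.0 p [ 0.4546 -0.1058  0.2887] rpy [ 1.7992e+02  6.0000e-02 -9.0980e+01] F [-0.01 -0.67 -1.49] M [0.023 0.071 0.044] w 0.0138 q6 -0.21
T [ 0.1538 -0.0089 -0.0045] R [0.0014 0.0008 0.167 ] rows>= 1.2
```

```bash
python3 -m inch '1 .077 -.004 0 0 0 .08;1 .154 -.009 0 .0014 .0008 .167;1 .154 -.009 0 .0014 .0008 .167;1 .154 -.009 0 .0014 .0008 .167;1 .154 -.009 0 .0014 .0008 .167'; python3 - <<'E'
from h import *
st()
for n,b in(("side",(300,70,400,160)),("top",(310,190,430,280))):
    f=arm.grab_frame(n);cv2.imwrite(f"pics/{n}3.png",cv2.resize(f["img"][b[1]:b[3],b[0]:b[2]],None,fx=6,fy=6,interpolation=2)[...,::-1]);np.savez(n+"3.npz",**f)
st()
E
```

```text
t: 7.5
eef_pos: [0.4574, -0.1509, 0.2894]
ee_rot: [-3.14, 0.0, -1.76]
force: [-0.0, 0.4, -2.2]
width: 0.0138
t 7.5 p [ 0.4574 -0.1509  0.2894] rpy [-1.7993e+02  2.0000e-02 -1.0086e+02] F [-0.03  0.38 -2.19] M [ 0.072  0.102 -0.013] w 0.0138 q6 -0.28
t 7.6 p [ 0.4573 -0.151   0.2897] rpy [-1.7990e+02  2.0000e-02 -1.0087e+02] F [ 0.27  0.07 -2.19] M [ 0.026  0.069 -0.028] w 0.0144 q6 -0.281
```

View pics/side3.png

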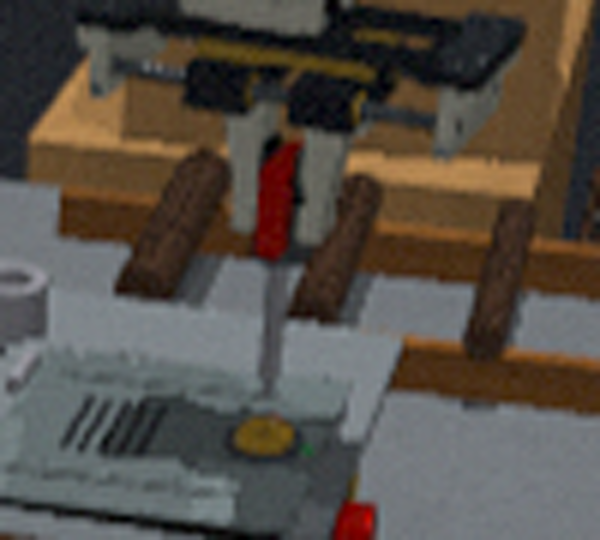

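View pics/top3.png

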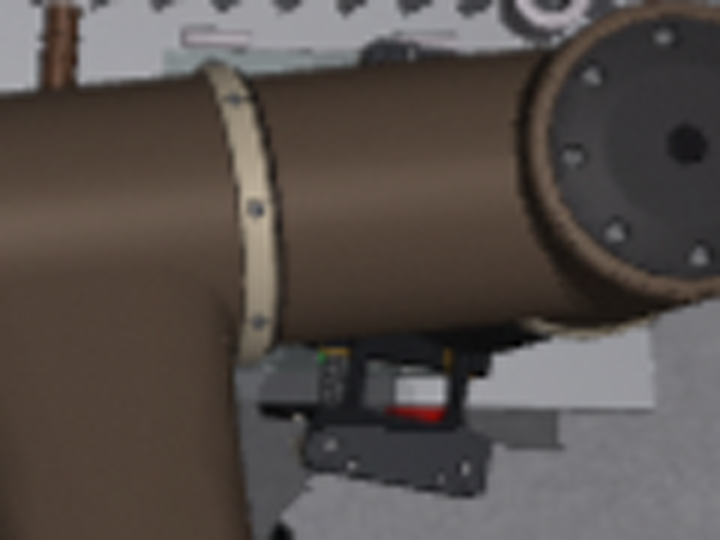

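The side view shows the held key clearly. The shank runs down crop column ~270 (u≈345), and its tip at crop (268,392) is just above the brass lock at (265,437). I'll measure the shank's axis and the lock in this same view.

```bash
python3 - <<'E'
from h import *
f=dict(np.load("side3.npz")); im=f["img"].astype(float).sum(2)/3
p=np.array([.4573,-.151,.2897])
print(im[112:138,338:353].round().astype(int))
for z in np.arange(.205,.265,.006):
    u,v=proj(f,[p[0],p[1],z]); r=int(round(v))
    row=im[r,335:356]; bg=np.median(np.r_[row[:5],row[-5:]]); w=np.clip(bg-row-15,0,None); w[:5]=0;w[-4:]=0
    print(round(z,3),"pred",round(u,2),round(v,1),"obs",round(float((w*np.arange(335,356)).sum()/max(w.sum(),1)),2),w.sum().round())
print(slot(f,344.2,142.8)[:5]); S=dict(np.load("side0.npz"));print(slot(S,344.2,142.8)[:5])
# lock colour centroid, upright raw
for g in (S,f):
    c=np.clip(g["img"][136:148,334:354,0].astype(float)-g["img"][136:148,334:354,2]-5,0,60)
    print("lock px",wcent(c,334,136)[:3])
for q in ([.4577,-.154,.182],[.4552,-.151,.182],[.4565,-.1525,.182]): print(proj(f,q))
w=redmask(f,(338,90,356,116));print(wcent(w,338,90)[:3],proj(f,[p[0],p[1],p[2]+.019]))
E
```

```text
[[ 76  49  47  36  32  31  26  30  40  37  33  36  39  35  42]
 [111  92  92  90  87  63  42  35  42  43  38  40  41  29  43]
 [118 119 118 121 119 103  72  57  66  64  77  88  75  32  43]
 [118 115 117 116 121 117  99  75  85  84 108 121  78  49  47]
 [119 118 117 118 114 116  96  73  81  84 109 105  41  47  47]
 [115 118 117 118 119 115  87  75  81  88 118  74  34  47  46]
 [117 113 120 114 116 114  80  77  81  90 106  43  34  39  41]
 [117 115 120 119 120 113  74  79  83  86  84  30  35  44  37]
 [115 117 118 119 118 112  70  77  85  82  59  24  28  32  31]
 [120 121 122 115 121 111  75  76  82  74  40  25  33  22  30]
 [130 128 127 124 122 120  75  79  76  60  23  25  24  19  27]
 [134 133 129 133 136 129  74  79  76  79  96  95  75  82  90]
 [133 137 131 135 135 129  68  80  82 107 141 135 122 128 131]
 [129 133 133 135 133 119  66  80  84 122 136 132 133 136 135]
 [134 135 134 135 131 105  72  79  82 114 134 131 135 134 133]
 [134 135 133 135 134 108  72  77  82 124 132 132 134 132 131]
 [133 136 133 134 135 108  74  79  87 134 138 134 135 135 134]
 [133 132 134 138 132  99  72
[... 1160 characters left out ...]
[ 0.45514461, -0.14809847]), np.float64(0.015002829008814084), array([ 0.45524438, -0.14883174]), np.float64(87.51243084639172), array([0.00814863, 0.02311262]))
lock px (np.float64(343.57924176507146), np.float64(141.90739589807333), np.float64(3218.0))
lock px (np.float64(343.63067608476285), np.float64(142.1890346451396), np.float64(2973.0))
(np.float64(343.04281820848587), np.float64(140.98767049224693))
(np.float64(343.6727105074521), np.float64(141.5401867686777))
(np.float64(343.34135272311846), np.float64(141.26149208126873))
(np.float64(345.5433661158089), np.float64(103.71036002366189), np.float64(116.97887296951117)) (np.float64(346.39456418909396), np.float64(102.40930718964235))
```

The held shank appears +0.45 px (about 1.4 mm) from where the TCP predicts it in this view. Correcting the side-view lock by that gives x≈0.4573, which agrees with the top view's 0.4577. I'll use (0.4575, -0.153) and go down to just above the lock.

```bash
python3 - <<'E'
from h import *
plan(.4575,-.153,.272,-101)
E
```

```text
T [ 0.0065 -0.0017  0.0588] R [-0.0016  0.0004  0.0021] rows>= 0.4
```

```bash
python3 -m inch '1 .0065 -.0017 .03 -.0016 .0004 .002;1 .0065 -.0017 .058 -.0016 .0004 .002;1 .0065 -.0017 .058 -.0016 .0004 .002;1 .0065 -.0017 .058 -.0016 .0004 .002;1 .0065 -.0017 .058 -.0016 .0004 .002'; python3 - <<'E'
from h import *
st();plan(.4575,-.153,.272,-101)
f=arm.grab_frame("side");b=(300,70,400,160);cv2.imwrite("pics/side4.png",cv2.resize(f["img"][b[1]:b[3],b[0]:b[2]],None,fx=6,fy=6,interpolation=2)[...,::-1]);np.savez("side4.npz",**f)
im=f["img"].astype(float).sum(2)/3
p=arm.get_state()["eef_pos"]
for z in np.arange(.192,.23,.004):
    u,v=proj(f,[p[0],p[1],z]); r=int(round(v))
    row=im[r,335:356]; bg=np.median(np.r_[row[:5],row[-5:]]); w=np.clip(bg-row-15,0,None); w[:5]=0;w[-7:]=0
    print(round(z,3),"pred",round(u,2),round(v,1),"obs",round(float((w*np.arange(335,356)).sum()/max(w.sum(),1)),2),w.sum().round())
E
```

```text
t: 8.1
eef_pos: [0.4576, -0.1538, 0.2726]
ee_rot: [-3.141, -0.0, -1.765]
force: [-0.2, -0.0, -1.5]
width: 0.0138
t 8.1 p [ 0.4576 -0.1538  0.2726] rpy [-1.7997e+02 -1.0000e-02 -1.0110e+02] F [-0.2  -0.   -1.55] M [ 0.077  0.058 -0.039] w 0.0138 q6 -0.278
T [-0.0027  0.0007  0.0019] R [-0.0004 -0.0002 -0.0017] rows>= 0.0
0.192 pred 343.32 138.1 obs 341.05 7.0
0.196 pred 343.42 136.9 obs 343.54 33.0
0.2 pred 343.53 135.8 obs 343.54 103.0
0.204 pred 343.63 134.6 obs 343.88 53.0
0.208 pred 343.73 133.4 obs 343.87 49.0
0.212 pred 343.84 132.2 obs 344.31 85.0
0.216 pred 343.94 131.0 obs 344.36 128.0
0.22 pred 344.04 129.8 obs 344.58 126.0
0.224 pred 344.15 128.6 obs 344.68 120.0
0.228 pred 344.25 127.4 obs 344.69 135.0
```

View pics/side4.png

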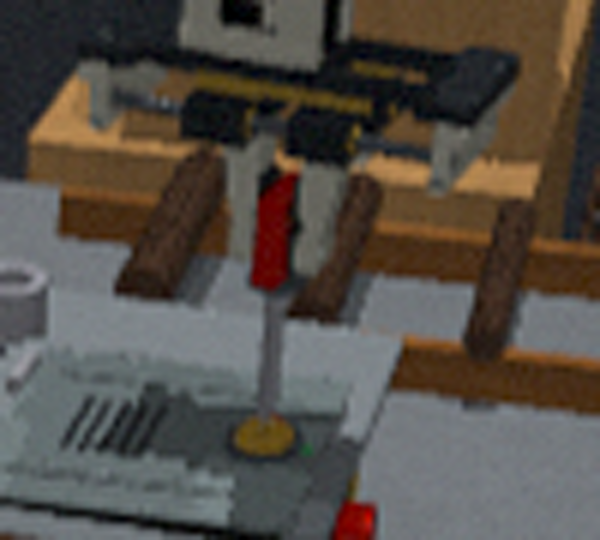

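The blade is now just above the brass head, at crop (268,425). Feeling downward.

```bash
python3 -m inch '1 -.001 0 .005 0 0 0;1 -.001 0 .01 0 0 0;1 -.001 0 .015 0 0 0;1 -.001 0 .02 0 0 0;1 -.001 0 .02 0 0 0'; python3 -c "
from h import *
st()"; python3 -m inch '1 0 0 .004 0 0 0;1 0 0 .008 0 0 0;1 0 0 .008 0 0 0'; python3 -c "
from h import *
st()"
```

```text
t: 8.65
eef_pos: [0.4573, -0.1535, 0.2661]
ee_rot: [3.141, -0.0, -1.765]
force: [-1.1, -0.5, -1.3]
width: 0.0138
t 8.65 p [ 0.4573 -0.1535  0.2661] rpy [ 1.7999e+02 -1.0000e-02 -1.0111e+02] F [-1.11 -0.53 -1.32] M [ 0.052  0.033 -0.009] w 0.0138 q6 -0.279
t: 8.95
eef_pos: [0.4574, -0.1535, 0.2638]
ee_rot: [3.142, -0.0, -1.765]
force: [-0.6, 0.7, -1.9]
width: 0.0135
t 8.95 p [ 0.4574 -0.1535  0.2638] rpy [ 1.8000e+02 -1.0000e-02 -1.0111e+02] F [-0.62  0.72 -1.88] M [0.008 0.082 0.035] w 0.0135 q6 -0.279
```

There's no resistance with the tip about 5 mm below the head's top, so it appears to be in the slot. Continuing to the slot's floor.

```bash
python3 -m inch '1 0 0 .004 0 0 0;1 0 0 .008 0 0 0;1 0 0 .008 0 0 0'; python3 -c "
from h import *
st()"; python3 -m inch '1 0 0 .004 0 0 0;1 0 0 .008 0 0 0;1 0 0 .008 0 0 0'; python3 -c "
from h import *
st()"
```

```text
t: 9.25
eef_pos: [0.4573, -0.1535, 0.2614]
ee_rot: [3.141, -0.0, -1.765]
force: [-0.3, 0.3, -2.6]
width: 0.0138
t 9.25 p [ 0.4573 -0.1535  0.2614] rpy [ 1.7999e+02 -1.0000e-02 -1.0111e+02] F [-0.28  0.32 -2.59] M [ 0.013  0.094 -0.012] w 0.0138 q6 -0.279
t: 9.55
eef_pos: [0.4575, -0.1535, 0.2593]
ee_rot: [-3.141, -0.0, -1.765]
force: [0.2, 0.1, -0.5]
width: 0.0137
t 9.55 p [ 0.4575 -0.1535  0.2593] rpy [-1.7998e+02 -1.0000e-02 -1.0110e+02] F [ 0.21  0.14 -0.47] M [ 0.176  0.238 -0.006] w 0.0137 q6 -0.279
```

```bash
python3 -m inch '1 0 0 .004 0 0 0;1 0 0 .007 0 0 0;1 0 0 .007 0 0 0'; python3 -c "
from h import *
st()
f=arm.grab_frame('side');b=(300,70,400,160);cv2.imwrite('pics/side5.png',cv2.resize(f['img'][b[1]:b[3],b[0]:b[2]],None,fx=6,fy=6,interpolation=2)[...,::-1])"
```

```text
t: 9.85
eef_pos: [0.4575, -0.1536, 0.2574]
ee_rot: [-3.141, -0.0, -1.765]
force: [-1.7, 0.7, 3.5]
width: 0.014
t 9.85 p [ 0.4575 -0.1536  0.2574] rpy [-1.7997e+02 -2.0000e-02 -1.0110e+02] F [-1.67  0.68  3.54] M [0.413 0.872 0.042] w 0.014 q6 -0.279
```

View pics/side5.png

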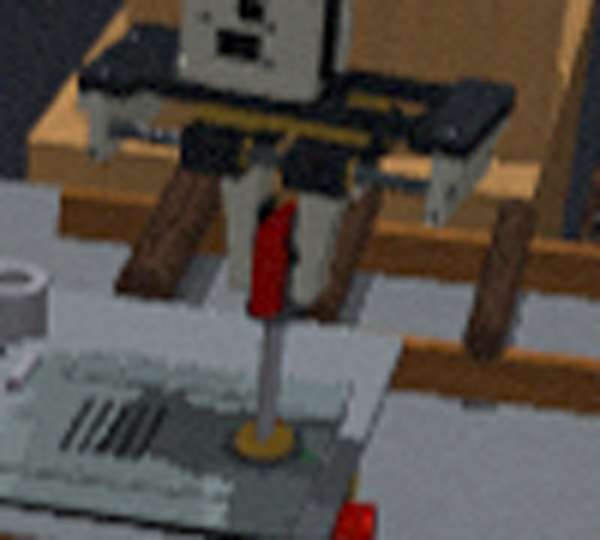

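The blade sits in the middle of the brass head, at crop (266,437), and is pressing with about 5 N. I'll press the cover fully down in small steps with a firmer grip.

```bash
python3 -m inch '1 0 0 .002 0 0 0;1 0 0 .004 0 0 0;1 0 0 .006 0 0 0;1 0 0 .006 0 0 0' 55; python3 -c "
from h import *
st()"; python3 -m inch '1 0 0 .003 0 0 0;1 0 0 .005 0 0 0;1 0 0 .005 0 0 0'; python3 -c "
from h import *
st()"
```

```text
t: 10.3
eef_pos: [0.4575, -0.1536, 0.2558]
ee_rot: [-3.141, -0.0, -1.765]
force: [-2.7, 0.8, 6.9]
width: 0.0137
t 10.3 p [ 0.4575 -0.1536  0.2558] rpy [-1.7997e+02 -2.0000e-02 -1.0110e+02] F [-2.72  0.75  6.87] M [0.633 1.398 0.033] w 0.0137 q6 -0.279
t: 10.6
eef_pos: [0.4575, -0.1537, 0.2547]
ee_rot: [-3.141, -0.0, -1.764]
force: [-5.1, 1.6, 10.0]
width: 0.0139
t 10.6 p [ 0.4575 -0.1537  0.2547] rpy [-1.7995e+02 -2.0000e-02 -1.0109e+02] F [-5.06  1.58 10.04] M [ 0.885  1.772 -0.033] w 0.0139 q6 -0.279
```

```bash
python3 -m inch '1 0 .002 .002 0 0 0;1 0 .003 .004 0 0 0;1 0 .003 .004 0 0 0'; python3 -c "
from h import *
st()"; python3 -m inch '1 0 .001 .002 0 0 0;1 0 .001 .004 0 0 0;1 0 .001 .004 0 0 0'; python3 -c "
from h import *
st()"
```

```text
t: 10.9
eef_pos: [0.4573, -0.1536, 0.2542]
ee_rot: [-3.139, -0.0, -1.764]
force: [-3.0, 1.0, 13.2]
width: 0.0136
t 10.9 p [ 0.4573 -0.1536  0.2542] rpy [-1.7985e+02 -3.0000e-02 -1.0108e+02] F [-3.03  1.   13.18] M [ 0.867  1.531 -0.024] w 0.0136 q6 -0.28
t: 11.2
eef_pos: [0.4574, -0.1537, 0.254]
ee_rot: [-3.138, -0.001, -1.764]
force: [-4.1, 2.0, 18.8]
width: 0.0135
t 11.2 p [ 0.4574 -0.1537  0.254 ] rpy [-1.7977e+02 -3.0000e-02 -1.0106e+02] F [-4.09  1.95 18.77] M [ 1.297  2.258 -0.028] w 0.0135 q6 -0.28
```

The cover is on its hard stop: z is now stiff at about 20 N. Turning clockwise in small steps and watching the moment.

```bash
python3 -m inch '1 0 0 0 0 0 .03;1 0 0 0 0 0 .06;1 0 0 0 0 0 .09;1 0 0 0 0 0 .12;1 0 0 0 0 0 .12'; python3 -c "
from h import *
st()"; python3 -m inch '1 0 0 0 0 0 .03;1 0 0 0 0 0 .06;1 0 0 0 0 0 .09;1 0 0 0 0 0 .12;1 0 0 0 0 0 .12'; python3 -c "
from h import *
st()"
```

```text
t: 11.7
eef_pos: [0.4575, -0.1537, 0.254]
ee_rot: [-3.137, -0.0, -1.891]
force: [-4.1, 2.2, 18.2]
width: 0.0136
t 11.7 p [ 0.4575 -0.1537  0.254 ] rpy [-1.7975e+02 -1.0000e-02 -1.0832e+02] F [-4.14  2.16 18.25] M [1.096 1.898 0.035] w 0.0136 q6 -0.407
t: 12.2
eef_pos: [0.4576, -0.1538, 0.254]
ee_rot: [-3.137, 0.0, -2.016]
force: [-3.1, 2.0, 17.0]
width: 0.0138
t 12.2 p [ 0.4576 -0.1538  0.254 ] rpy [-1.7974e+02  2.0000e-02 -1.1552e+02] F [-3.1   2.04 17.04] M [0.978 1.844 0.102] w 0.0138 q6 -0.532
```

```bash
python3 -m inch '1 0 0 .001 0 0 .03;1 0 0 .001 0 0 .06;1 0 0 .001 0 0 .09;1 0 0 .001 0 0 .12;1 0 0 .001 0 0 .12'; python3 -c "
from h import *
st()"; python3 -m inch '1 0 0 0 0 0 .03;1 0 0 0 0 0 .06;1 0 0 0 0 0 .09;1 0 0 0 0 0 .12;1 0 0 0 0 0 .12'; python3 -c "
from h import *
st()"; python3 -m inch '1 0 0 0 0 0 .03;1 0 0 0 0 0 .06;1 0 0 0 0 0 .09;1 0 0 0 0 0 .12;1 0 0 0 0 0 .12'; python3 -c "
from h import *
st()"
```

```text
t: 12.7
eef_pos: [0.4577, -0.1538, 0.2539]
ee_rot: [-3.137, 0.001, -2.142]
force: [-4.8, 1.9, 18.9]
width: 0.0138
t 12.7 p [ 0.4577 -0.1538  0.2539] rpy [-1.7973e+02  6.0000e-02 -1.2272e+02] F [-4.77  1.9  18.86] M [1.042 2.    0.029] w 0.0138 q6 -0.658
t: 13.2
eef_pos: [0.4577, -0.1538, 0.254]
ee_rot: [-3.137, 0.002, -2.267]
force: [-4.4, 1.4, 18.8]
width: 0.0136
t 13.2 p [ 0.4577 -0.1538  0.254 ] rpy [-1.7974e+02  9.0000e-02 -1.2992e+02] F [-4.41  1.37 18.78] M [1.029 1.967 0.064] w 0.0136 q6 -0.784
t: 13.7
eef_pos: [0.4577, -0.1539, 0.254]
ee_rot: [-3.137, 0.002, -2.393]
force: [-4.2, 1.9, 19.1]
width: 0.0135
t 13.7 p [ 0.4577 -0.1539  0.254 ] rpy [-1.7975e+02  1.2000e-01 -1.3712e+02] F [-4.22  1.91 19.12] M [0.882 1.985 0.039] w 0.0135 q6 -0.909
```

```bash
for i in 1 2 3; do :; done; python3 -m inch '1 0 0 0 0 0 .03;1 0 0 0 0 0 .06;1 0 0 0 0 0 .09;1 0 0 0 0 0 .12;1 0 0 0 0 0 .12'; python3 -c "
from h import *
st()"; python3 -m inch '1 0 0 0 0 0 .03;1 0 0 0 0 0 .06;1 0 0 0 0 0 .09;1 0 0 0 0 0 .12;1 0 0 0 0 0 .12'; python3 -c "
from h import *
st()"; python3 -m inch '1 0 0 0 0 0 .03;1 0 0 0 0 0 .06;1 0 0 0 0 0 .09;1 0 0 0 0 0 .12;1 0 0 0 0 0 .12'; python3 -c "
from h import *
st()"
```

```text
t: 14.2
eef_pos: [0.4577, -0.1539, 0.254]
ee_rot: [-3.137, 0.003, -2.519]
force: [-4.1, 2.1, 18.2]
width: 0.0137
t 14.2 p [ 0.4577 -0.1539  0.254 ] rpy [-1.7976e+02  1.5000e-01 -1.4432e+02] F [-4.13  2.1  18.24] M [0.771 1.878 0.069] w 0.0137 q6 -1.035
t: 14.7
eef_pos: [0.4577, -0.154, 0.254]
ee_rot: [-3.138, 0.003, -2.644]
force: [-4.9, 1.1, 19.7]
width: 0.0136
t 14.7 p [ 0.4577 -0.154   0.254 ] rpy [-179.78    0.18 -151.52] F [-4.92  1.14 19.67] M [0.622 1.885 0.07 ] w 0.0136 q6 -1.16
t: 15.2
eef_pos: [0.4577, -0.154, 0.254]
ee_rot: [-3.138, 0.003, -2.77]
force: [-4.7, 0.8, 18.7]
width: 0.014
t 15.2 p [ 0.4577 -0.154   0.254 ] rpy [-179.8     0.2  -158.71] F [-4.69  0.8  18.7 ] M [0.557 1.837 0.007] w 0.014 q6 -1.286
```

```bash
python3 -m inch '1 0 0 0 0 0 .03;1 0 0 0 0 0 .06;1 0 0 0 0 0 .09;1 0 0 0 0 0 .12;1 0 0 0 0 0 .12'; python3 -c "
from h import *
st()"; python3 -m inch '1 0 0 0 0 0 .03;1 0 0 0 0 0 .06;1 0 0 0 0 0 .09;1 0 0 0 0 0 .12;1 0 0 0 0 0 .12'; python3 -c "
from h import *
st()"; python3 -m inch '1 0 0 0 0 0 .02;1 0 0 0 0 0 .04;1 0 0 0 0 0 .06;1 0 0 0 0 0 .06'; python3 -c "
from h import *
st()"
```

```text
t: 15.7
eef_pos: [0.4577, -0.154, 0.254]
ee_rot: [-3.138, 0.004, -2.896]
force: [-4.2, 0.9, 19.2]
width: 0.0135
t 15.7 p [ 0.4577 -0.154   0.254 ] rpy [-179.82    0.22 -165.92] F [-4.25  0.91 19.16] M [0.423 1.793 0.087] w 0.0135 q6 -1.412
t: 16.2
eef_pos: [0.4577, -0.1541, 0.254]
ee_rot: [-3.139, 0.004, -3.021]
force: [-3.4, 1.2, 17.8]
width: 0.0134
t 16.2 p [ 0.4577 -0.1541  0.254 ] rpy [-179.84    0.24 -173.11] F [-3.41  1.22 17.75] M [0.351 1.765 0.061] w 0.0134 q6 -1.537
t: 16.6
eef_pos: [0.4577, -0.1541, 0.254]
ee_rot: [-3.139, 0.004, -3.084]
force: [-3.9, 2.0, 19.1]
width: 0.0136
t 16.6 p [ 0.4577 -0.1541  0.254 ] rpy [-179.86    0.25 -176.69] F [-3.87  2.05 19.12] M [0.269 1.803 0.13 ] w 0.0136 q6 -1.6
```

```bash
python3 -m inch '1 0 0 0 0 0 .01;1 0 0 0 0 0 .02;1 0 0 0 0 0 .02'; python3 -c "
from h import *
st()";  python3 -m inch '1 0 0 0 0 0 .01;1 0 0 0 0 0 .02;1 0 0 0 0 0 .02'; python3 -c "
from h import *
st()"; python3 -m inch '1 0 0 0 0 0 .01;1 0 0 0 0 0 .02;1 0 0 0 0 0 .02'; python3 -c "
from h import *
st()"
```

```text
t: 16.9
eef_pos: [0.4577, -0.1541, 0.254]
ee_rot: [-3.139, 0.004, -3.104]
force: [-3.8, 0.5, 19.0]
width: 0.0136
t 16.9 p [ 0.4577 -0.1541  0.254 ] rpy [-179.86    0.25 -177.87] F [-3.82  0.47 19.  ] M [0.257 1.754 0.079] w 0.0136 q6 -1.621
t: 17.2
eef_pos: [0.4577, -0.1541, 0.254]
ee_rot: [-3.139, 0.004, -3.125]
force: [-3.3, 0.7, 18.2]
width: 0.0138
t 17.2 p [ 0.4577 -0.1541  0.254 ] rpy [-179.87    0.25 -179.07] F [-3.35  0.67 18.22] M [0.177 1.812 0.038] w 0.0138 q6 -1.641
t: 17.5
eef_pos: [0.4577, -0.1541, 0.2539]
ee_rot: [-3.139, 0.004, 3.137]
force: [-2.9, -0.7, 17.7]
width: 0.0138
t 17.5 p [ 0.4577 -0.1541  0.2539] rpy [-179.87    0.25  179.73] F [-2.85 -0.68 17.68] M [0.257 1.858 0.091] w 0.0138 q6 -1.662
```

```bash
python3 -m inch '1 0 0 0 0 0 .02;1 0 0 0 0 0 .04;1 0 0 0 0 0 .04'; python3 -c "
from h import *
st()";  python3 -m inch '1 0 0 0 0 0 .02;1 0 0 0 0 0 .04;1 0 0 0 0 0 .04'; python3 -c "
from h import *
st()"; python3 -m inch '1 0 0 0 0 0 .01;1 0 0 0 0 0 .02;1 0 0 0 0 0 .02'; python3 -c "
from h import *
st()"
```

```text
t: 17.8
eef_pos: [0.4577, -0.1542, 0.254]
ee_rot: [-3.139, 0.005, 3.095]
force: [-4.9, 1.1, 18.3]
width: 0.0137
t 17.8 p [ 0.4577 -0.1542  0.254 ] rpy [-179.88    0.26  177.3 ] F [-4.86  1.12 18.34] M [0.198 1.789 0.078] w 0.0137 q6 -1.705
t: 18.1
eef_pos: [0.4577, -0.1541, 0.254]
ee_rot: [-3.14, 0.005, 3.053]
force: [-3.9, 0.9, 18.4]
width: 0.014
t 18.1 p [ 0.4577 -0.1541  0.254 ] rpy [-179.9     0.27  174.9 ] F [-3.9   0.94 18.38] M [0.323 1.693 0.023] w 0.014 q6 -1.747
t: 18.4
eef_pos: [0.4577, -0.1541, 0.254]
ee_rot: [-3.14, 0.005, 3.032]
force: [-3.8, 0.6, 18.2]
width: 0.0136
t 18.4 p [ 0.4577 -0.1541  0.254 ] rpy [-179.9     0.27  173.73] F [-3.76  0.59 18.17] M [0.289 1.726 0.075] w 0.0136 q6 -1.767
```

```bash
python3 -m inch '1 0 0 0 0 0 .01;1 0 0 0 0 0 .02;1 0 0 0 0 0 .02'; python3 -c "
from h import *
st()";  python3 -m inch '1 0 0 0 0 0 .01;1 0 0 0 0 0 .02;1 0 0 0 0 0 .02'; python3 -c "
from h import *
st()"; python3 -m inch '1 0 0 0 0 0 .01;1 0 0 0 0 0 .02;1 0 0 0 0 0 .02'; python3 -c "
from h import *
st()"
```

```text
t: 18.7
eef_pos: [0.4577, -0.1541, 0.254]
ee_rot: [-3.14, 0.005, 3.011]
force: [-3.6, 0.9, 18.8]
width: 0.0142
t 18.7 p [ 0.4577 -0.1541  0.254 ] rpy [-179.91    0.27  172.53] F [-3.64  0.91 18.77] M [0.276 1.745 0.02 ] w 0.0142 q6 -1.788
t: 19.0
eef_pos: [0.4577, -0.1541, 0.254]
ee_rot: [-3.14, 0.005, 2.99]
force: [-3.5, 1.1, 18.3]
width: 0.0139
t 19.0 p [ 0.4577 -0.1541  0.254 ] rpy [-179.91    0.28  171.33] F [-3.47  1.05 18.32] M [0.254 1.738 0.064] w 0.0139 q6 -1.809
t: 19.3
eef_pos: [0.4577, -0.1541, 0.254]
ee_rot: [-3.14, 0.005, 2.969]
force: [-3.8, 0.9, 18.9]
width: 0.0137
t 19.3 p [ 0.4577 -0.1541  0.254 ] rpy [-179.92    0.28  170.13] F [-3.77  0.93 18.86] M [0.217 1.689 0.066] w 0.0137 q6 -1.83
```

```bash
python3 -m inch '1 0 0 0 0 0 .01;1 0 0 0 0 0 .02;1 0 0 0 0 0 .02'; python3 -c "
from h import *
st()";  python3 -m inch '1 0 0 0 0 0 .01;1 0 0 0 0 0 .02;1 0 0 0 0 0 .02'; python3 -c "
from h import *
st()"
```

```text
t: 19.6
eef_pos: [0.4577, -0.1541, 0.254]
ee_rot: [-3.14, 0.005, 2.948]
force: [-2.7, 0.2, 18.3]
width: 0.0139
t 19.6 p [ 0.4577 -0.1541  0.254 ] rpy [-179.92    0.28  168.93] F [-2.74  0.16 18.26] M [0.199 1.717 0.072] w 0.0139 q6 -1.851
t: 19.9
eef_pos: [0.4578, -0.1541, 0.254]
ee_rot: [-3.14, 0.005, 2.927]
force: [-3.1, 0.8, 18.5]
width: 0.0134
t 19.9 p [ 0.4578 -0.1541  0.254 ] rpy [-179.94    0.29  167.73] F [-3.14  0.83 18.46] M [0.258 1.66  0.057] w 0.0134 q6 -1.872
```

```bash
python3 -m inch '1 0 0 0 0 0 .01;1 0 0 0 0 0 .02;1 0 0 0 0 0 .02'; python3 -c "
from h import *
st()";  python3 -c "
from h import *
f=arm.grab_frame('side');b=(310,80,390,150);cv2.imwrite('pics/side6.png',cv2.resize(f['img'][b[1]:b[3],b[0]:b[2]],None,fx=8,fy=8,interpolation=2)[...,::-1]);st()"
```

```text
t: 20.2
eef_pos: [0.4578, -0.154, 0.254]
ee_rot: [-3.141, 0.005, 2.906]
force: [-2.8, 1.6, 18.2]
width: 0.0136
t 20.2 p [ 0.4578 -0.154   0.254 ] rpy [-179.95    0.29  166.53] F [-2.82  1.57 18.22] M [0.377 1.561 0.027] w 0.0136 q6 -1.893
t 20.25 p [ 0.4578 -0.1541  0.254 ] rpy [-179.95    0.3   166.54] F [-3.83  0.59 17.67] M [0.42  1.635 0.029] w 0.0138 q6 -1.893
```

View pics/side6.png

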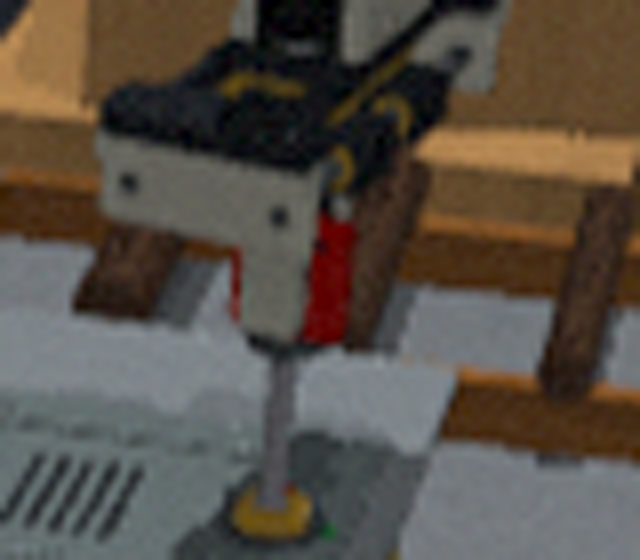

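```bash
python3 -m inch '1 0 0 0 0 0 .01;1 0 0 0 0 0 .02;1 0 0 0 0 0 .02'; python3 -c "
from h import *
st()";  python3 -m inch '1 0 0 0 0 0 .01;1 0 0 0 0 0 .02;1 0 0 0 0 0 .02'; python3 -c "
from h import *
st()";  python3 -m inch '1 0 0 0 0 0 .01;1 0 0 0 0 0 .02;1 0 0 0 0 0 .02'; python3 -c "
from h import *
st()"
```

```text
t: 20.55
eef_pos: [0.4579, -0.154, 0.254]
ee_rot: [-3.141, 0.005, 2.886]
force: [-3.6, 0.8, 17.7]
width: 0.0141
t 20.55 p [ 0.4579 -0.154   0.254 ] rpy [-179.96    0.3   165.33] F [-3.57  0.82 17.73] M [0.46  1.605 0.1  ] w 0.0141 q6 -1.914
t: 20.85
eef_pos: [0.4579, -0.154, 0.254]
ee_rot: [-3.141, 0.005, 2.865]
force: [-3.5, 1.8, 18.2]
width: 0.0137
t 20.85 p [ 0.4579 -0.154   0.254 ] rpy [-179.97    0.3   164.13] F [-3.47  1.78 18.21] M [0.506 1.589 0.146] w 0.0137 q6 -1.935
t: 21.15
eef_pos: [0.4579, -0.1539, 0.254]
ee_rot: [-3.141, 0.005, 2.844]
force: [-3.6, 1.3, 18.0]
width: 0.0138
t 21.15 p [ 0.4579 -0.1539  0.254 ] rpy [-179.98    0.3   162.93] F [-3.56  1.31 18.05] M [0.559 1.557 0.054] w 0.0138 q6 -1.956
```

```bash
python3 -m inch '1 0 0 0 0 0 .01;1 0 0 0 0 0 .02'; python3 -c "
from h import *
st()";  python3 -m inch '1 0 0 0 0 0 .02'; python3 -c "
from h import *
st()";  python3 -m inch '1 0 0 0 0 0 .02'; python3 -c "
from h import *
st()";python3 -m inch '1 0 0 0 0 0 0'; python3 -c "
from h import *
st()"
```

```text
t: 21.35
eef_pos: [0.4579, -0.154, 0.254]
ee_rot: [-3.141, 0.005, 2.823]
force: [-3.5, 1.3, 18.1]
width: 0.0139
t 21.35 p [ 0.4579 -0.154   0.254 ] rpy [-179.98    0.31  161.73] F [-3.5   1.28 18.08] M [0.601 1.58  0.132] w 0.0139 q6 -1.977
t: 21.45
eef_pos: [0.4579, -0.1539, 0.254]
ee_rot: [-3.141, 0.005, 2.802]
force: [-3.2, 1.1, 17.7]
width: 0.0135
t 21.45 p [ 0.4579 -0.1539  0.254 ] rpy [-179.99    0.3   160.53] F [-3.19  1.15 17.73] M [0.541 1.662 0.171] w 0.0135 q6 -1.998
t: 21.55
eef_pos: [0.4579, -0.1539, 0.254]
ee_rot: [-3.141, 0.005, 2.781]
force: [-2.7, 1.9, 19.0]
width: 0.0139
t 21.55 p [ 0.4579 -0.1539  0.254 ] rpy [-179.99    0.3   159.31] F [-2.75  1.85 19.03] M [0.579 1.581 0.231] w 0.0139 q6 -2.019
t: 21.65
eef_pos: [0.4579, -0.1539, 0.254]
ee_rot: [-3.141, 0.005, 2.781]
force: [-3.7, 1.9, 17.8]
width: 0.0141
t 21.65 p [ 0.4579 -0.1539  0.254 ] rpy [-179.99    0.3   159.32] F [-3.67  1.87 17.82] M [0.601 1.621 0.265] w 0.0141 q6 -2.019
```

The moment rose steadily from about 0.06 to 0.26 N m over the last 3°, so the lock is at its stop. The angle fits π/2 plus the blade's play in the slot. I'll ease back at once to the middle of that play.

```bash
python3 -m inch '1 0 0 0 0 0 -.04;1 0 0 0 0 0 -.08;1 0 0 0 0 0 -.08'; python3 -c "
from h import *
st()";  python3 -m inch '1 0 0 0 0 0 -.06;1 0 0 0 0 0 -.12; 1 0 0 0 0 0 -.16;1 0 0 0 0 0 -.16'; python3 -c "
from h import *
st()"
```

```text
t: 21.95
eef_pos: [0.4579, -0.154, 0.254]
ee_rot: [-3.141, 0.005, 2.866]
force: [-3.5, 1.0, 18.1]
width: 0.014
t 21.95 p [ 0.4579 -0.154   0.254 ] rpy [-179.97    0.3   164.23] F [-3.53  1.03 18.09] M [0.507 1.515 0.046] w 0.014 q6 -1.933
t: 22.35
eef_pos: [0.4581, -0.154, 0.254]
ee_rot: [-3.14, 0.006, 3.034]
force: [-1.4, -0.6, 16.8]
width: 0.0142
t 22.35 p [ 0.4581 -0.154   0.254 ] rpy [-179.92    0.32  173.83] F [-1.36 -0.59 16.84] M [ 0.314  1.209 -0.043] w 0.0142 q6 -1.765
```

```bash
python3 -m inch '1 0 0 -.005 0 0 0;1 0 0 -.01 0 0 0;1 0 0 -.01 0 0 0'; python3 -c "
from h import *
st()";  python3 -m inch '1 0 0 -.015 0 0 0;1 0 0 -.03 0 0 0; 1 0 0 -.06 0 0 0;1 0 0 -.12 0 0 0;1 0 0 -.2 0 0 0;1 0 0 -.2 0 0 0;1 0 0 -.2 0 0 0'; python3 -c "
from h import *
st()
f=arm.grab_frame('side');np.savez('side7.npz',**f);b=(300,70,400,160);cv2.imwrite('pics/side7.png',cv2.resize(f['img'][b[1]:b[3],b[0]:b[2]],None,fx=6,fy=6,interpolation=2)[...,::-1])"
```

```text
t: 22.65
eef_pos: [0.4578, -0.1536, 0.2553]
ee_rot: [-3.141, 0.004, 3.032]
force: [1.0, -0.6, 7.1]
width: 0.0139
t 22.65 p [ 0.4578 -0.1536  0.2553] rpy [-179.96    0.22  173.71] F [ 1.05 -0.58  7.09] M [-0.37  -0.604  0.035] w 0.0139 q6 -1.767
t: 23.35
eef_pos: [0.4563, -0.153, 0.3144]
ee_rot: [3.141, 0.001, 3.031]
force: [0.5, 0.2, -2.2]
width: 0.0132
t 23.35 p [ 0.4563 -0.153   0.3144] rpy [1.7997e+02 4.0000e-02 1.7369e+02] F [ 0.46  0.16 -2.17] M [-0.076  0.092 -0.067] w 0.0132 q6 -1.767
```

View pics/side7.png

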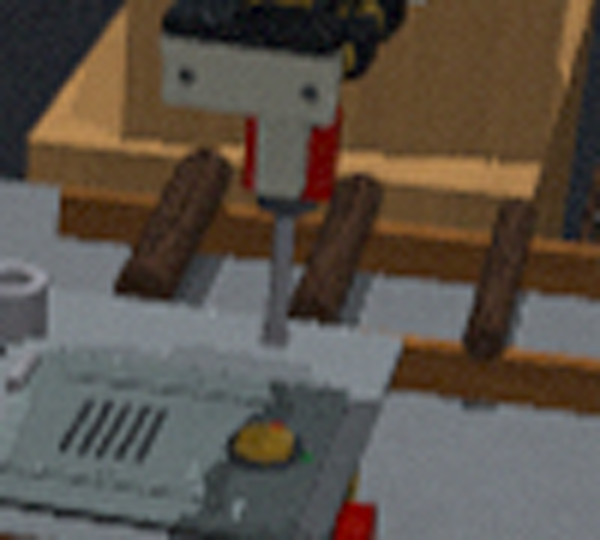

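The key is out with the lock brass at crop (265,440), but the slot is in shade here. I'll travel back toward the stand and check the lock from the top camera once the arm is out of the way.

```bash
python3 - <<'E'
from h import *
plan(.47,.0,.31,-126)
E
```

```text
T [0.0094 0.5123 0.0123] R [ 6.0000e-04 -4.0000e-04 -1.0053e+00] rows>= 7.0
```

```bash
python3 -m inch '1 0 .07 0 0 0 -.1;1 0 .15 0 0 0 -.23;1 0 .23 0 0 0 -.36;1 0 .31 0 0 0 -.49;1 0 .39 0 0 0 -.62;1 0.01 .45 0 0 0 -.75;1 .01 .51 0.01 0 0 -.88;1 .01 .51 .01 0 0 -1;1 .01 .51 .01 0 0 -1'; python3 - <<'E'
from h import *
st(); plan(.46,.12,.30,-70);
for n in("side","top"):
    f=arm.grab_frame(n);np.savez(n+"8.npz",**f)
    cv2.imwrite(f"pics/{n}8.png",f["img"][...,::-1])
E
```

```text
t: 24.3
eef_pos: [0.4696, -0.0005, 0.31]
ee_rot: [3.141, -0.002, -2.202]
force: [-0.2, -0.4, -1.5]
width: 0.0141
t 24.3 p [ 0.4696 -0.0005  0.31  ] rpy [ 1.7994e+02 -9.0000e-02 -1.2614e+02] F [-0.2  -0.44 -1.53] M [ 0.027  0.071 -0.068] w 0.0141 q6 -1.05
T [-0.3055  0.2625  0.0333] R [ 0.0017 -0.001  -0.9357] rows>= 6.5
```

View pics/top8.png

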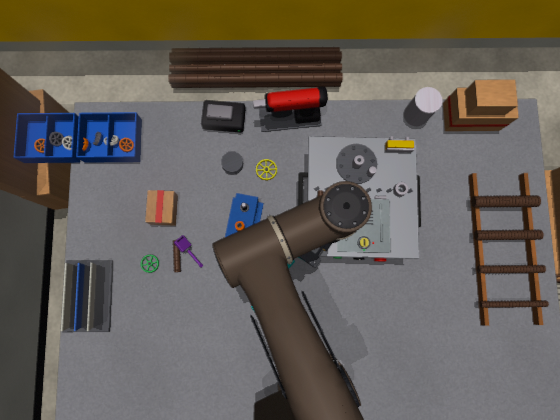

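View pics/side8.png

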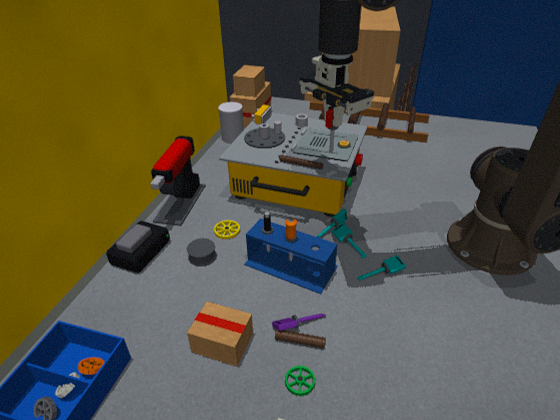

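The top view now shows the lock clear at (364,242). The purple look-alike has toppled next to the offcut at (188,250), well away from the arm. The side view shows the empty end hole at (316,246). Measuring the slot, the cover and the hole.

```bash
python3 - <<'E'
from h import *
T=dict(np.load("top8.npz"));S=dict(np.load("side8.npz"));T0=dict(np.load("top0.npz"));S0=dict(np.load("side0.npz"))
L=[]
for f,u,v in((T,364.2,241.8),(S,343.5,142)):
    r=slot(f,u,v,z=.1775); print(*r[:5]); L.append(cv2.resize(r[5].clip(0,255).astype(np.uint8)[::-1,::-1],(390,390)))
cv2.imwrite("pics/slot8.png",np.hstack(L)[...,::-1])
for f in (T0,T,S0,S):
    P=pts(f); m=(abs(P[...,0]-.475)<.05)&(abs(P[...,1]+.19)<.02)&(P[...,2]<.185);q=P[m];print(m.sum(),np.median(q[:,2]).round(4))
P0=pts(T0)
# offcut2 before/after
for f in(T0,T):
    c=f["img"][235:275,168:186].astype(int);h=cv2.cvtColor(f["img"],cv2.COLOR_RGB2HSV)[235:275,168:186]
    w=((c.sum(2)<230)&(h[...,0]<20)&(h[...,1]>50)).astype(float);print("offcut2",wcent(w,168,235)[:3])
E
```

```text
[ 0.4576145  -0.15388266] 0.014259047647016847 [ 0.45675663 -0.15384412] 178.2362361838612 [0.0053613 0.0192254]h.py:39: RuntimeWarning: invalid value encountered in scalar divide
  mx=(w*X).sum()/w.sum();my=(w*Y).sum()/w.sum()
Traceback (most recent call last):
  File "h.py", line 40, in slot
    C=np.cov(np.stack([X.ravel(),Y.ravel()]),aweights=w.ravel()); e,E=np.linalg.eigh(C); v=E[:,1]
ZeroDivisionError: Weights sum to zero, can't be normalized
```

The top view has the slot at 178.2° against 178.1° for exactly π/2, so the lock is home. Now back to the stand.

```bash
python3 -m inch '1 -.05 .03 0 0 0 -.1;1 -.1 .07 0 0 0 -.23;1 -.15 .12 0.01 0 0 -.36;1 -.2 .17 .02 0 0 -.49;1 -.25 .22 .03 0 0 -.62;1 -.29 .25 .033 0 0 -.75;1 -.305 .262 .033 .0017 -.001 -.87;1 -.305 .262 .033 .0017 -.001 -.935;1 -.305 .262 .033 .0017 -.001 -.935'; python3 - <<'E'
from h import *
st(); plan(.4503,.2477,.29,-31)
T0=dict(np.load("top0.npz"));T=dict(np.load("top8.npz"));S0=dict(np.load("side0.npz"));S=dict(np.load("side8.npz"))
for f in (T0,T,S0,S):
    P=pts(f); m=(abs(P[...,0]-.475)<.05)&(abs(P[...,1]+.19)<.02)&(P[...,2]<.185);q=P[m];print(m.sum(),np.median(q[:,2]).round(4))
for f in(T0,T):
    c=f["img"][235:275,168:182].astype(int);h=cv2.cvtColor(f["img"],cv2.COLOR_RGB2HSV)[235:275,168:182]
    w=((c.sum(2)<230)&(h[...,0]<20)&(h[...,1]>50)).astype(float);print("offcut2",wcent(w,168,235)[:3])
E
```

```text
t: 25.3
eef_pos: [0.4609, 0.1192, 0.3009]
ee_rot: [-3.14, -0.0, -1.228]
force: [0.3, -0.1, -2.0]
width: 0.0138
t 25.3 p [0.4609 0.1192 0.3009] rpy [-1.7991e+02 -1.0000e-02 -7.0330e+01] F [ 0.27 -0.14 -2.01] M [-0.023  0.075  0.003] w 0.0138 q6 -0.325
T [-0.4152 -0.111   0.0363] R [-0.0013 -0.0007 -0.6555] rows>= 4.6
410 0.173
411 0.1693
189 0.1712
165 0.1681
offcut2 (np.float64(176.46242774566474), np.float64(255.35260115606937), np.float64(173.0))
offcut2 (np.float64(176.35971223021582), np.float64(258.9208633093525), np.float64(139.0))
```

```bash
python3 -m inch '1 -.09 -.02 0 0 0 -.13;1 -.18 -.05 0.01 0 0 -.27;1 -.27 -.07 0.02 0 0 -.4;1 -.35 -.09 .03 0 0 -.53;1 -.4 -.105 .036 0 0 -.62;1 -.415 -.111 .036 -.001 0 -.655;1 -.415 -.111 .036 -.001 0 -.655;1 -.415 -.111 .036 -.001 0 -.655'; python3 - <<'E'
from h import *
st(); plan(.4503,.2477,.195,-31)
f=arm.grab_frame('side');np.savez('side9.npz',**f);b=(270,160,370,260);cv2.imwrite('pics/side9.png',cv2.resize(f['img'][b[1]:b[3],b[0]:b[2]],None,fx=6,fy=6,interpolation=2)[...,::-1])
p=arm.get_state()["eef_pos"]
for z in (.0855,.012,.019): print(proj(f,[p[0],p[1],p[2]-z]))
print("hole pred",proj(f,[.4503,.2477,.095]))
E
```

```text
t: 26.1
eef_pos: [0.4502, 0.2473, 0.2903]
ee_rot: [-3.141, -0.001, -0.544]
force: [0.0, -1.1, -1.9]
width: 0.0138
t 26.1 p [0.4502 0.2473 0.2903] rpy [-1.7999e+02 -6.0000e-02 -3.1140e+01] F [ 0.03 -1.13 -1.92] M [-0.022  0.138  0.005] w 0.0138 q6 0.141
T [-0.0007 -0.0012  0.3175] R [-0.0001 -0.001  -0.0023] rows>= 1.9
(np.float64(316.17802380821547), np.float64(211.3958350949062))
(np.float64(317.49599340392825), np.float64(185.13913612291734))
(np.float64(317.36519945213746), np.float64(187.74482401640057))
hole pred (np.float64(314.3355564105457), np.float64(246.6799507340241))
```

View pics/side9.png

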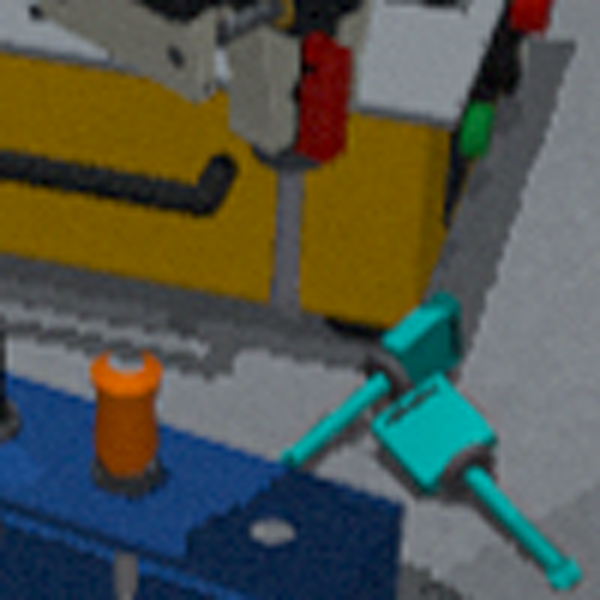

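The held key, tip at crop (285,315), hangs above its hole at (272,530). The lateral mismatch is under 1 mm against 3–5 mm of clearance. Lowering and checking force at entry.

```bash
python3 -m inch '1 -.0007 -.0012 .1 0 -.001 -.002;1 -.0007 -.0012 .2 0 -.001 -.002;1 -.0007 -.0012 .28 0 -.001 -.002;1 -.0007 -.0012 .33 0 -.001 -.002;1 -.0007 -.0012 .36 0 -.001 -.002;1 -.0007 -.0012 .39 0 -.001 -.002;1 -.0007 -.0012 .39 0 -.001 -.002'; python3 -c "
from h import *
st();plan(.4503,.2477,.1085,-31)"
```

```text
t: 26.85
eef_pos: [0.4501, 0.2478, 0.1728]
ee_rot: [3.141, 0.0, -0.538]
force: [0.0, 0.6, -1.4]
width: 0.0133
t 26.85 p [0.4501 0.2478 0.1728] rpy [ 1.7997e+02  2.0000e-02 -3.0850e+01] F [ 0.01  0.63 -1.39] M [-0.074  0.168  0.017] w 0.0133 q6 0.147
T [ 0.0009 -0.0003  0.2143] R [0.0004 0.0003 0.0025] rows>= 1.3
```

```bash
python3 -m inch '1 0 0 .05 0 0 0;1 0 0 .1 0 0 0;1 0 0 .15 0 0 0;1 0 0 .18 0 0 0;1 0 0 .2 0 0 0;1 0 0 .21 0 0 0;1 0 0 .21 0 0 0;1 0 0 .21 0 0 0'; python3 -c "
from h import *
st();plan(.4503,.2477,.1063,-31)"
```

```text
t: 27.65
eef_pos: [0.4506, 0.2485, 0.1109]
ee_rot: [-3.14, -0.0, -0.537]
force: [-0.2, 0.8, -2.4]
width: 0.0135
t 27.65 p [0.4506 0.2485 0.1109] rpy [-1.7993e+02 -2.0000e-02 -3.0780e+01] F [-0.22  0.79 -2.45] M [-0.041  0.168 -0.023] w 0.0135 q6 0.147
T [0.0006 0.0029 0.0155] R [-0.0012 -0.0003  0.0037] rows>= 0.1
```

```bash
python3 -m inch '1 0 .002 .006 0 0 0;1 0 .002 .01 0 0 0;1 0 .002 .01 0 0 0'; python3 -c "
from h import *
st()"; python3 -m inch '1 0 0 .002 0 0 0;1 0 0 .004 0 0 0;1 0 0 .004 0 0 0'; python3 -c "
from h import *
st()"
```

```text
t: 27.95
eef_pos: [0.45, 0.2477, 0.1074]
ee_rot: [-3.141, -0.0, -0.537]
force: [-0.4, 0.1, -1.4]
width: 0.0139
t 27.95 p [0.45   0.2477 0.1074] rpy [-179.97   -0.    -30.79] F [-0.36  0.07 -1.44] M [-0.052  0.159  0.011] w 0.0139 q6 0.148
t: 28.25
eef_pos: [0.4501, 0.2478, 0.1063]
ee_rot: [-3.141, -0.0, -0.537]
force: [-0.1, -1.1, -1.9]
width: 0.0138
t 28.25 p [0.4501 0.2478 0.1063] rpy [-1.7996e+02 -1.0000e-02 -3.0780e+01] F [-0.07 -1.07 -1.93] M [-0.07   0.209  0.002] w 0.0138 q6 0.148
```

```bash
python3 -m inch '1 0 0 .002 0 0 0;1 0 0 .004 0 0 0;1 0 0 .004 0 0 0'; python3 -c "
from h import *
st()"; python3 -m inch '1 0 0 .002 0 0 0;1 0 0 .004 0 0 0;1 0 0 .004 0 0 0'; python3 -c "
from h import *
st()"
```

```text
t: 28.55
eef_pos: [0.4501, 0.2478, 0.1062]
ee_rot: [-3.141, -0.0, -0.537]
force: [-5.7, -1.7, 10.9]
width: 0.014
t 28.55 p [0.4501 0.2478 0.1062] rpy [-1.7995e+02 -3.0000e-02 -3.0760e+01] F [-5.69 -1.65 10.92] M [-0.668  2.031  0.025] w 0.014 q6 0.148
t: 28.85
eef_pos: [0.4501, 0.2478, 0.1062]
ee_rot: [-3.14, -0.001, -0.536]
force: [-9.6, -3.5, 21.9]
width: 0.0136
t 28.85 p [0.4501 0.2478 0.1062] rpy [-1.7993e+02 -5.0000e-02 -3.0730e+01] F [-9.63 -3.52 21.91] M [-1.236  3.937 -0.017] w 0.0136 q6 0.148
```

The collar is seated at TCP z=0.1062, the same height as at the pick. Relieving the load, then releasing.

```bash
python3 -m inch '1 0 0 -.004 0 0 0;1 0 0 -.0078 0 0 0;1 0 0 -.0078 0 0 0' 10; python3 -c "
from h import *
st()"; python3 -m inch '.8 0 0 0 0 0 0;.6 0 0 0 0 0 0;.5 0 0 0 0 0 0;.4 0 0 0 0 0 0;.3 0 0 0 0 0 0;.2 0 0 0 0 0 0;.1 0 0 0 0 0 0;0 0 0 0 0 0 0;0 0 0 0 0 0 0;0 0 0 0 0 0 0;0 0 0 0 0 0 0;0 0 0 0 0 0 0'; python3 -c "
from h import *
st()
f=arm.grab_frame('side');b=(270,170,370,270);cv2.imwrite('pics/side10.png',cv2.resize(f['img'][b[1]:b[3],b[0]:b[2]],None,fx=6,fy=6,interpolation=2)[...,::-1])"
```

```text
t: 29.15
eef_pos: [0.4501, 0.2479, 0.1062]
ee_rot: [-3.141, -0.0, -0.537]
force: [-1.4, 0.6, 3.5]
width: 0.0137
t 29.15 p [0.4501 0.2479 0.1062] rpy [-179.95   -0.    -30.79] F [-1.36  0.56  3.5 ] M [-0.23   0.789 -0.037] w 0.0137 q6 0.148
t: 30.35
eef_pos: [0.45, 0.2477, 0.1061]
ee_rot: [-3.141, -0.0, -0.537]
force: [-1.0, 0.2, 0.8]
width: 0.0873
t 30.35 p [0.45   0.2477 0.1061] rpy [-179.97   -0.    -30.79] F [-0.96  0.25  0.75] M [-0.037  0.139  0.011] w 0.0873 q6 0.148
```

View pics/side10.png

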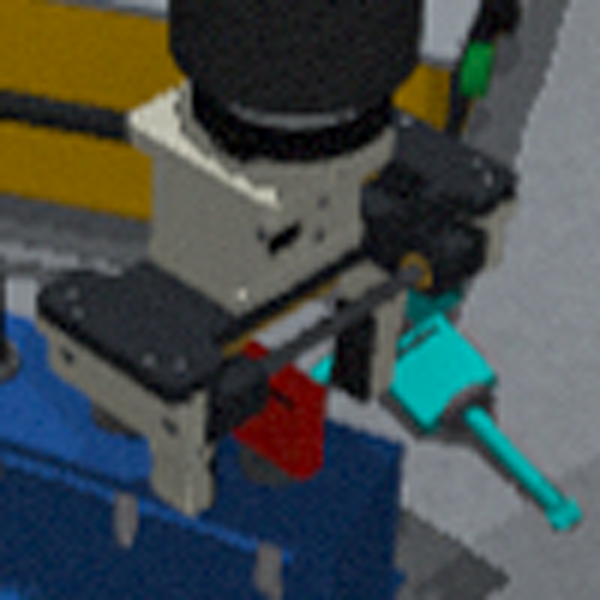

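The fingers are open and clear of the paddle at (285,420). Rising straight up.

```bash
python3 -m inch '0 0 0 -.05 0 0 0;0 0 0 -.12 0 0 0;0 0 0 -.25 0 0 0;0 0 0 -.4 0 0 0;0 0 0 -.55 0 0 0;0 0 0 -.7 0 0 0;0 0 0 -.72 0 0 0'; python3 -c "
from h import *
st();plan(.45,-.05,.33,-60)"
```

```text
t: 31.1
eef_pos: [0.4519, 0.2488, 0.3284]
ee_rot: [-3.132, -0.003, -0.537]
force: [0.2, -0.3, -0.3]
width: 0.0877
t 31.1 p [0.4519 0.2488 0.3284] rpy [-179.46   -0.2   -30.76] F [ 0.24 -0.3  -0.27] M [-0.007  0.118  0.029] w 0.0877 q6 0.148
T [ 0.5041  0.859  -0.0118] R [-0.0097 -0.0009  0.4873] rows>= 6.0
```

```bash
python3 -m inch '0 .08 .12 0 0 0 .07;0 .16 .26 0 0 0 .14;0 .24 .4 0 0 0 .22;0 .32 .54 0 0 0 .3;0 .4 .68 0 0 0 .4;0 .48 .8 0 0 0 .46;0 .504 .86 0 0 0 .487;0 .504 .86 0 0 0 .487;0 .504 .86 0 0 0 .487;0 .504 .86 0 0 0 .487'; python3 - <<'E'
from h import *
st()
S=arm.grab_frame("side");T=arm.grab_frame("top");S0=dict(np.load("side0.npz"));T0=dict(np.load("top0.npz"))
cv2.imwrite("pics/side11.png",S["img"][...,::-1]);cv2.imwrite("pics/top11.png",T["img"][...,::-1])
b=(300,222,332,258)
for f in(S0,S):
    w=redmask(f,b);u,v,s,C=wcent(w,*b[:2]);print("key side",u,v,s,ray(f,u,v,.124).round(4))
b=(222,232,250,262)
for f in(T0,T):
    w=redmask(f,b);u,v,s,C=wcent(w,*b[:2]);print("key top",u,v,s,ray(f,u,v,.124).round(4))
try: print(slot(T,364.2,241.8,z=.1775)[2:5])
except Exception as e: print(e)
E
```

```text
t: 32.1
eef_pos: [0.4478, -0.0508, 0.3218]
ee_rot: [-3.141, 0.0, -1.046]
force: [0.5, -0.2, 0.1]
width: 0.0875
t 32.1 p [ 0.4478 -0.0508  0.3218] rpy [-1.7997e+02  2.0000e-02 -5.9960e+01] F [ 0.45 -0.23  0.06] M [-0.009  0.163  0.012] w 0.0875 q6 0.198
key side 315.3031297889103 237.64920177637103 266.91903133393555 [0.4492 0.2467 0.124 ]
key side 315.590065222147 237.66862014770115 269.46825558510284 [0.4485 0.2466 0.124 ]
key top 235.4099000557062 246.6468939598982 71.07149206129401 [0.4514 0.2482 0.124 ]
key top 233.8548951859402 248.92797073660006 39.62430718037335 [0.4441 0.2532 0.124 ]
(array([ 0.46736065, -0.15697911]), np.float64(153.86865954980792), array([0.01618433, 0.02892552]))
```

View pics/side11.png

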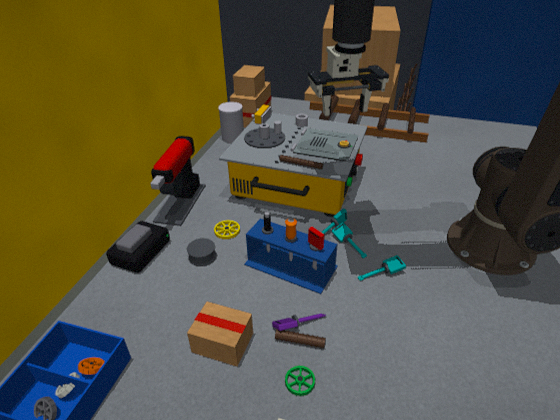

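View pics/top11.png

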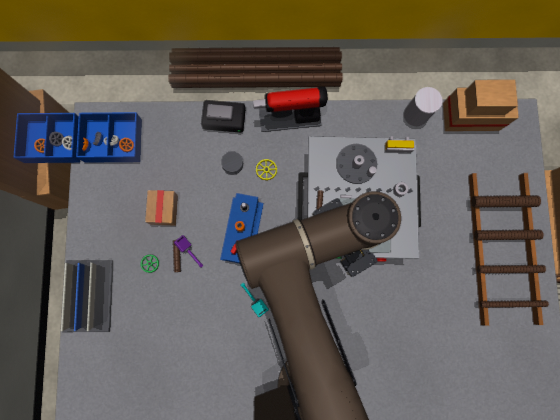

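The side view has the key upright in its hole, within 0.7 mm of its start pixel position. The top view of the key is partly hidden by the arm, so its reading doesn't count. Nothing has touched the lock since it measured home. Handing in.

```bash
python3 -c "
from h import *
print(arm.job_done());st()"
```

```text
the job is handed in; nothing more can be done
None
the job is handed in; nothing more can be done
```

The cover is locked and the red key is back in its own hole; I handed the job in at about 32 s of the 72 s allowed. No verdict was reported.

**What I did:** I took the red key from the stand, set its blade in the slot and pressed the cover onto its hard stop with about 20 N. I turned the lock clockwise until the moment rose clearly, eased back, then stood the key back, released it and moved clear.

**Last checks:**
- **Lock:** after the turn, the top camera had the slot at 178.2°, against 178.1° for exactly a quarter turn.
- **Cover:** it now sits about 3.5 mm lower than at the start.
- **Key:** it seated at the same height as at the pick. In the side view it stands upright, within 0.7 mm of where it started.

**Doubtful or failed:**
- **Stop moment:** it reached about 0.26 N m for an instant, just over your 0.25 forcing mark, before I backed off. Single readings vary by about 0.04.
- **Last top-camera check:** the arm partly hid both the key and the lock, so those readings were unusable. The lock result is from the earlier clear view; nothing touched it after that.
- **Cover angle:** I judged it only from the height change and did not measure it directly.
- **Look-alikes:** the turquoise and purple keys fell over early in the run. The arm had stayed well above them. The purple one now lies beside the bar offcut on the table. That offcut seemed not to have moved, but it was partly hidden, so I could not confirm it exactly.

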